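Unlock the slide-carrier magazine, unload it by colour, lock it again

TASK

Lift the red T-handle of the magazine's spring plunger and twist it into its rest notch, so that it stays up by itself and the feed slide is free; then, working with the feed slide, bring every carrier out through the outlet at the bottom of the stack and lay each one flat on the floor of the tray of its own colour, none on top of another. When the magazine is empty, draw the feed slide fully back and twist the handle back so that the plunger drops fully home and locks it; leave the bottle, the jar and the timer, if there is one, where they stand.

Things in the scene. Friction and masses are not known exactly. Their poses are not given: they have to be found in the camera images.
- magazine: fixed slide-carrier magazine. Origin at bench level under its chute's centre, z up, outlet at -y, feed slide and plunger at +y. Grey base, top at z = 20 mm, carries an open-topped chute: inside 94 mm (y) by 43 mm (x), 4 mm walls to z = 72 mm (clear long sides). It holds the stack of carriers; when the bottom one has slid out the rest drop 12 mm.
- outlet (a point): middle of the outlet's floor, z = 20 mm, on the outer face of the chute's front wall (magazine y = -51 mm). That wall is two lips with a 17 mm high gap under them: only the bottom carrier can slide out, towards magazine -y, onto a tongue 22 mm wide (top z = 20 mm) that runs 50 mm beyond this point. Axes as the magazine's.
- feed_slide (a joint): feed slide in m: 0 fully back (home), 0.045 fully forward (magazine -y). Stays where left; takes 2 to 8 N. Its 8 mm thick pusher goes under the rear wall and shoves the bottom carrier until about 37 mm of it sticks out past the lips, to be gripped there by its long sides and slid out. Back home, the next carrier drops in front of it. Locked at home while the plunger is down.
- slide_grip (a point): grip point of the feed slide's black upright post: 14 mm (magazine x) by 24 mm (y), shaft from z = 28 to 78 mm, slightly wider cap to 84 mm; this point is on its axis at z = 68 mm, at magazine x = 0, y = 125 mm when home. Moves with the slide.
- plunger (a joint): lift of the spring plunger in m: 0 down (its pin blocks the feed slide), stop at 0.022. Spring and weight: about 6 N down at 0, 9 N at 0.022. Rests by itself at about 0.014 when parked in the rest notch; the handle turns only while lifted above 0.017, both to park it and to turn it back. With the slide away from home the pin cannot go down.
- twist (a joint): turn of the plunger's handle in rad, counter-clockwise seen from above: 0 = handle along the magazine's y, pin free to drop; 1.22 (70 degrees) = over the rest notch, stop at 1.3. Turns freely when lifted.
- handle_grip (a point): grip point of the plunger's red T-handle: a bar 48 mm long, 12 mm thick, 20 mm high; this point is its centre, on the upright turning axis, at magazine x = -75 mm, y = 85 mm, z = 88 mm when down. Moves and turns with the handle; the bar lies along the point's y. The 46 mm wide steel collar under it ends at z = 72 mm.
- reagent_bottle: amber bottle, 60 mm across, 130 mm high, standing by; origin under its centre. Not to be disturbed.
- specimen_jar: small clear jar with a red cap, 54 mm across, 60 mm high, standing by; origin under its centre. Not to be disturbed.
- timer: white bench timer, 50 x 70 x 30 mm, lying by, or absent; origin under its centre. Not to be disturbed.
- tray_blue: loose blue tray, 120 mm (x) by 240 mm (y), 0.45 kg; floor 4 mm thick, rims 5 mm wide and 10 mm high; inside 110 by 230 mm, room for three carriers side by side, lying across it (their length along its x). Origin at the centre of its underside.
- tray_yellow: loose yellow tray, 120 mm (x) by 240 mm (y), 0.45 kg; floor 4 mm thick, rims 5 mm wide and 10 mm high; inside 110 by 230 mm, room for three carriers side by side, lying across it (their length along its x). Origin at the centre of its underside.
- carrier1_blue: flat blue slide carrier (90 mm long along its y, 40 mm wide along its x, 12 mm thick, 90 g) with one glass slide in its top; origin at the centre of its underside. Starts in the magazine's stack, its y along the magazine's y; a carrier may be absent. Belongs in the blue tray.
- carrier2_yellow: flat yellow slide carrier (90 mm long along its y, 40 mm wide along its x, 12 mm thick, 90 g) with one glass slide in its top; origin at the centre of its underside. Starts in the magazine's stack, its y along the magazine's y; a carrier may be absent. Belongs in the yellow tray.
- carrier3_blue: flat blue slide carrier (90 mm long along its y, 40 mm wide along its x, 12 mm thick, 90 g) with one glass slide in its top; origin at the centre of its underside. Starts in the magazine's stack, its y along the magazine's y; a carrier may be absent. Belongs in the blue tray.
- carrier4_yellow: flat yellow slide carrier (90 mm long along its y, 40 mm wide along its x, 12 mm thick, 90 g) with one glass slide in its top; origin at the centre of its underside. Starts in the magazine's stack, its y along the magazine's y; a carrier may be absent. Belongs in the yellow tray.
- carrier5_blue: flat blue slide carrier (90 mm long along its y, 40 mm wide along its x, 12 mm thick, 90 g) with one glass slide in its top; origin at the centre of its underside. Starts in the magazine's stack, its y along the magazine's y; a carrier may be absent. Belongs in the blue tray.
- carrier6_yellow: flat yellow slide carrier (90 mm long along its y, 40 mm wide along its x, 12 mm thick, 90 g) with one glass slide in its top; origin at the centre of its underside. Starts in the magazine's stack, its y along the magazine's y; a carrier may be absent. Belongs in the yellow tray.
There are look-alikes about, which are no part of the job. What is shaped like the carrier6_yellow but orange is not meant.

How it is judged (in metres and radians):
On the way, in this order (a step that is already met when the one before it is completed fails the run):
1. the plunger is parked in its rest notch: lifted 12 to 16 mm, twisted past 1.05 rad, held by itself with no finger on it, before any carrier has left the stack (value of joint plunger between 0.012 and 0.016 m and value of joint twist above 1.05 rad and contact force between the fingers and magazine below 0.1 N), for 0.3 s.
2. the feed slide is pushed forward by 20 mm or more (value of joint feed_slide above 0.02 m).
At the end, for the whole second after the job is handed in: Every carrier lies flat (within 0.06 rad) and at rest on the floor of the tray of its own colour, inside the rims and not on another; the feed slide is back within 4 mm of home; the plunger is down within 3 mm with its handle within 0.2 rad of zero (x of carrier1_blue in the frame of tray_blue between -0.04 and 0.04 m and y of carrier1_blue in the frame of tray_blue between -0.1 and 0.1 m and z of carrier1_blue in the frame of tray_blue between 0 and 0.008 m and angle between the z axis of each of carrier1_blue, carrier3_blue, carrier5_blue and the z axis of tray_blue, either way round below 0.06 rad and linear speed of each of carrier1_blue, carrier2_yellow, carrier3_blue, carrier4_yellow, carrier5_blue, carrier6_yellow below 0.02 m/s and x of carrier2_yellow in the frame of tray_yellow between -0.04 and 0.04 m and y of carrier2_yellow in the frame of tray_yellow between -0.1 and 0.1 m and z of carrier2_yellow in the frame of tray_yellow between 0 and 0.008 m and angle between the z axis of each of carrier2_yellow, carrier4_yellow, carrier6_yellow and the z axis of tray_yellow, either way round below 0.06 rad and x of carrier3_blue in the frame of tray_blue between -0.04 and 0.04 m and y of carrier3_blue in the frame of tray_blue between -0.1 and 0.1 m and z of carrier3_blue in the frame of tray_blue between 0 and 0.008 m and x of carrier4_yellow in the frame of tray_yellow between -0.04 and 0.04 m and y of carrier4_yellow in the frame of tray_yellow between -0.1 and 0.1 m and z of carrier4_yellow in the frame of tray_yellow between 0 and 0.008 m and x of carrier5_blue in the frame of tray_blue between -0.04 and 0.04 m and y of carrier5_blue in the frame of tray_blue between -0.1 and 0.1 m and z of carrier5_blue in the frame of tray_blue between 0 and 0.008 m and x of carrier6_yellow in the frame of tray_yellow between -0.04 and 0.04 m and y of carrier6_yellow in the frame of tray_yellow between -0.1 and 0.1 m and z of carrier6_yellow in the frame of tray_yellow between 0 and 0.008 m and value of joint plunger below 0.003 m and value of joint twist below 0.2 rad and value of joint feed_slide below 0.004 m); the robot touches nothing.
It fails at once if reagent bottle moved more than 30 mm or tipped (distance of reagent_bottle from where it was at the start of the episode above 0.03 m or angle between reagent_bottle's own z axis and vertical above 0.5 rad).
It fails at once if specimen jar moved more than 30 mm or tipped (distance of specimen_jar from where it was at the start of the episode above 0.03 m or angle between specimen_jar's own z axis and vertical above 0.5 rad).
It fails at once if timer moved more than 30 mm or tipped (distance of timer from where it was at the start of the episode above 0.03 m or angle between timer's own z axis and vertical above 0.5 rad).
It fails at once if a carrier is lifted out through the top of the chute ((x of carrier1_blue in the frame of magazine between -0.02 and 0.02 m and y of carrier1_blue in the frame of magazine between -0.02 and 0.03 m and z of carrier1_blue in the frame of magazine between 0.066 and 0.11 m) or (x of carrier2_yellow in the frame of magazine between -0.02 and 0.02 m and y of carrier2_yellow in the frame of magazine between -0.02 and 0.03 m and z of carrier2_yellow in the frame of magazine between 0.066 and 0.11 m) or (x of carrier3_blue in the frame of magazine between -0.02 and 0.02 m and y of carrier3_blue in the frame of magazine between -0.02 and 0.03 m and z of carrier3_blue in the frame of magazine between 0.066 and 0.11 m) or (x of carrier4_yellow in the frame of magazine between -0.02 and 0.02 m and y of carrier4_yellow in the frame of magazine between -0.02 and 0.03 m and z of carrier4_yellow in the frame of magazine between 0.066 and 0.11 m) or (x of carrier5_blue in the frame of magazine between -0.02 and 0.02 m and y of carrier5_blue in the frame of magazine between -0.02 and 0.03 m and z of carrier5_blue in the frame of magazine between 0.066 and 0.11 m) or (x of carrier6_yellow in the frame of magazine between -0.02 and 0.02 m and y of carrier6_yellow in the frame of magazine between -0.02 and 0.03 m and z of carrier6_yellow in the frame of magazine between 0.066 and 0.11 m)).
Of carrier1_blue, carrier2_yellow only 1 to 1 are there at a start; the rules pass over those that are not, and their reading is None.
Of carrier3_blue, carrier4_yellow only 1 to 1 are there at a start; the rules pass over those that are not, and their reading is None.
Of carrier6_yellow, timer only 1 to 2 are there at a start; the rules pass over those that are not, and their reading is None.
At some moment in a run one of tray_blue, tray_yellow may be knocked a few centimetres aside while the robot is not near it.
Once in a run the grip may slacken for a moment while it holds something.
It also fails if it takes over 210 s, if anything falls off the work surface, if the arm or the gripper's body presses on something with over 40 N, if the wrist force passes 120 N, or if a joint passes its speed limit or range.

ROBOT

A 6-joint arm with a two-finger parallel gripper is mounted at the origin on the work surface. World frame = base frame: x ahead of the robot, y to its left, z up, the work surface at z = 0. Lengths are in mm, angles in rad, forces in N, time in s.
With the tool pointing down it reaches from about 275 to 750 mm from the base axis. Payload 10.2 kg.
Tool frame: the origin (TCP) lies midway between the tips of the shut fingers; the grasp point (between the pads) lies 19 mm behind it (ctrl.grip_depth is the distance from the TCP to the grasp point, in mm); y points along the fingers, x is the direction in which the jaws open and shut, and the axes are right-handed (so a half turn about y gives the same grasp; the last joint's range is limited). The gripper opens to 85 mm and grips with 20 to 120 N. Pads are 22 mm wide; open, the fingers measure 114 mm over their backs; the gripper's body (76 mm by 85 mm) begins 54 mm behind the grasp point. The pads swing forward as they close: fully open they stand 13 mm farther back than shut.
Start: joints at [1.006, 0.313, 1.498, -0, 1.331, -0.223], TCP at [175.984, 494.632, 231.294] pointing down, gripper open.
Joint ranges: [-2.94, 2.94], [-0.97, 2.17], [0.19, 2.56], [-1.23, 4.37], [0.02, 3.11], [-2.88, 2.88]. Speed limits (rad/s): [2.39, 2.39, 3.01, 3.14, 3.14, 3.14].

INTERFACE

Orientations are given as a unit quaternion [w, x, y, z].
In Python, from rig import ctrl gives the robot as it stands. The module is installed in compiled form; this text tells all that it offers.
- The arm moves only by the tool drive_tool, never from a script. Its arguments are lists of equal length, an entry for each row: "gripper": the closure, from 0 (fully open) to 1 (shut); "offset": the shift along the tool's x, y, z in m, a list of three; "turn": the turn about the tool's y in degrees. In form: {"gripper": [gripper, ...], "offset": [[tx, ty, tz], ...], "turn": [turn, ...]}. A call has 1 to 20 rows; each row shifts and turns the commanded pose from where the row before left it, along the tool's axes as they then stand; what a row does not reach is not made up. A row lasts 1/12 s, in which the tool goes at most 41.7 mm and 7.16 degrees, less where a joint would pass 70% of its speed; a pose out of reach is approached as far as the arm can. A call is refused whole if a number of a shift passes 0.0417 or a number of a turn 7.16, either way. A call with a gripper value outside its range is refused whole. The fingers move at their own pace and stop on an object; "force" is the grip in N (left out, the last holds). Time passes only in rows, so rows that do not move let the fingers close. It gives the time, the measured TCP pose, the force and the opening at its end, in the units of the state.
- ctrl.sense(): the state, without advancing time (a new reading comes with each control period).
- ctrl.capture(name): name is "scene" or "top" or "wrist"; returns (picture, depth): 420x560x3 uint8, red, green, blue; 420x560 float32, mm along the optical axis (not along the pixel's ray), 0 where there is no reading.
- ctrl.camera_params(name): a dict with "fovy" (degrees; the focal length in pixels is half the picture's height over the tangent of half this angle, whatever the lens; pixels are square), "cx", "cy" (the principal point, pixels), "distortion" ([k1, k2, p1, p2, k3] as OpenCV has them; the pictures are not rectified), "view" (4x4, takes a point from world to camera coordinates); the wrist camera has in their place "tool_from_camera" (4x4, takes a point from camera to tool coordinates, whose origin is the TCP and whose axes are the tool frame's). Camera axes: x right, y down, z forward; pixel columns grow to the right and rows downward; lengths in mm; the calibration is good to about 2 mm. A picture is of the moment at which its call begins: read the wrist's pose just before it. camera_params takes no time and is no camera call.
- ctrl.finish_job(): hands the job in, once; it reports no verdict.
Trained networks look in the newest picture that a camera, given by its name, has taken for a name from the list of things; names that differ only in an ending like _2 or _b are one class to them, and where a whole thing is asked for, a point or a joint stands for the part that bears it (a point fixed in the world has none). Each returns a list of dicts, best first, with "score" (0 to 1); they miss things now and then, are a little off and sometimes report something else, mostly with a low value. They report only what shows in the picture. A call takes as long as a camera call. They do not tell look-alikes from the thing itself.
- ctrl.boxes_of(camera, query): "centre" ([x, y, z] in mm, in the coordinates of the camera as it stood for that picture, good to about 4 mm: the middle of the surface that is visible of it).
- ctrl.regions_of(camera, query): "mask" (420x560 bool, what is visible of it).
- ctrl.pinpoint(camera, query): "centre" ([x, y, z] in mm, in the coordinates of the camera as it stood for that picture, good to about 4 mm: a listed point, or the origin of a listed thing).
The state is a dict: "time_s": time; "joints": joint angles; "dq": joint speeds; "tau": joint torques, N m; "eef_pos": TCP position; "ee_rot": TCP orientation; "force": force on the tool from outside, world axes, zero at the start; "wrist_torque": the same for the moment, N m; "grip_width": opening from 0.0 (shut) to 1.0 (fully open).
Only numpy, scipy, OpenCV 4.12 (cv2) and the standard library are available. Lean on these libraries where they do the work, as an engineer would, in place of code of your own. Each camera call takes 0.05 s, during which the arm holds its last target.

## Working session

There is one attempt and no reset: what is moved stays moved. The work goes in short steps, Python scripts to look and compute and a tool call to move; the robot and the scene stay as the last step left them, time stands still between calls to the robot, and variables do not carry over. Pictures are saved under pics/ and viewed, and the job is handed in when it is done.

Besides the shell and the picture viewer there is one more tool, called after ">>>" as a command line: name --pt "numbers of a row" for each row, then --argument value for the rest. drive_tool: Moves the arm, as the interface text tells. Its arguments: {"type":"object","properties":{"gripper":{"type":"array","items":{"type":"number"}},"offset":{"type":"array","items":{"type":"array","items":{"type":"number"}}},"turn":{"type":"array","items":{"type":"number"}},"force":{"type":"number"}},"required":["gripper","offset","turn"]}

```bash
mkdir -p pics; ls; cat > h.py <<'E'
import numpy as np, cv2
from rig import ctrl
from scipy.spatial.transform import Rotation as R
def cap(n,f=None):
    s=ctrl.sense(); im,d=ctrl.capture(n)
    if f: cv2.imwrite('pics/'+f+'.png',cv2.cvtColor(im,cv2.COLOR_RGB2BGR))
    return s,im,d
def rot(s):
    q=s['ee_rot']; return R.from_quat([q[1],q[2],q[3],q[0]]).as_matrix()
def c2w(n,p,s=None):
    p=np.atleast_2d(np.array(p,float)); P=ctrl.camera_params(n)
    if n=='wrist':
        T=np.array(P['tool_from_camera']); p=p@T[:3,:3].T+T[:3,3]
        return p@rot(s).T+np.array(s['eef_pos'])
    V=np.linalg.inv(np.array(P['view'])); return p@V[:3,:3].T+V[:3,3]
def K(n):
    P=ctrl.camera_params(n); f=210/np.tan(np.radians(P['fovy']/2))
    return np.array([[f,0,P['cx']],[0,f,P['cy']],[0,0,1.]]),np.array(P['distortion'],float)
def cloud(n,d,s=None,mask=None):
    k,dist=K(n); v,u=np.nonzero((d>0) if mask is None else ((d>0)&mask))
    x=cv2.undistortPoints(np.stack([u,v],1).astype(float).reshape(-1,1,2),k,dist).reshape(-1,2)
    z=d[v,u].astype(float)[:,None]
    return c2w(n,np.hstack([x*z,z]),s),u,v
def w2p(n,p,s=None):
    p=np.atleast_2d(np.array(p,float)); k,dist=K(n); P=ctrl.camera_params(n)
    if n=='wrist':
        T=np.array(P['tool_from_camera']); q=(p-np.array(s['eef_pos']))@rot(s); c=(q-T[:3,3])@T[:3,:3]
    else:
        V=np.array(P['view']); c=p@V[:3,:3].T+V[:3,3]
    return cv2.projectPoints(c.reshape(-1,1,3),np.zeros(3),np.zeros(3),k,dist)[0].reshape(-1,2)
E
python3 - <<'E'
from h import *
for n in ['scene','top','wrist']:
    s,im,d=cap(n,n+'0'); print(n,{k:np.round(v,3).tolist() for k,v in ctrl.camera_params(n).items()})
print(s)
E
```

```text
pics
scene {'fovy': 51.615, 'cx': 278.555, 'cy': 204.185, 'distortion': [-0.054, 0.0, 0.0, 0.0, 0.0], 'view': [[0.871, 0.491, -0.001, -576.175], [0.384, -0.682, -0.622, -149.295], [-0.306, 0.542, -0.783, 1180.225], [0.0, 0.0, 0.0, 1.0]]}
top {'fovy': 52.9, 'cx': 277.422, 'cy': 206.705, 'distortion': [-0.122, 0.0, 0.0, 0.0, 0.0], 'view': [[-0.031, -0.999, -0.023, 90.564], [-0.98, 0.035, -0.196, 609.776], [0.197, 0.017, -0.98, 1078.167], [0.0, 0.0, 0.0, 1.0]]}
wrist {'fovy': 58.946, 'cx': 276.127, 'cy': 210.136, 'distortion': [-0.041, 0.0, 0.0, 0.0, 0.0], 'tool_from_camera': [[1.0, -0.0, 0.001, 0.077], [-0.001, -0.304, 0.953, -142.961], [0.0, -0.953, -0.304, 79.457], [0.0, 0.0, 0.0, 1.0]]}
{'time_s': 0.1, 'joints': array([ 1.00559911e+00,  3.13343944e-01,  1.49832833e+00,  9.43368846e-06,
        1.33100989e+00, -2.23421968e-01]), 'dq': array([ 0.00057866, -0.00116494, -0.00330106,  0.00129017, -0.00223006,
        0.00059699]), 'tau': array([ 1.91656298e-03, -4.12902153e+01, -2.60144019e+01, -1.72102232e-04,
        3.07476999e-03,  4.38799546e-06]), 'eef_pos': array([175.85788925, 494.43623978, 230.83028448]), 'ee_rot': array([-0.57760219,  0.57788987,  0.40733049, -0.40804519]), 'force': array([ 0.07078667,  0.19081163, -0.51254566]), 'wrist_torque': array([0.02759632, 0.01801173, 0.03578591]), 'grip_width': 0.9977257425442566}
```

View pics/scene0.png

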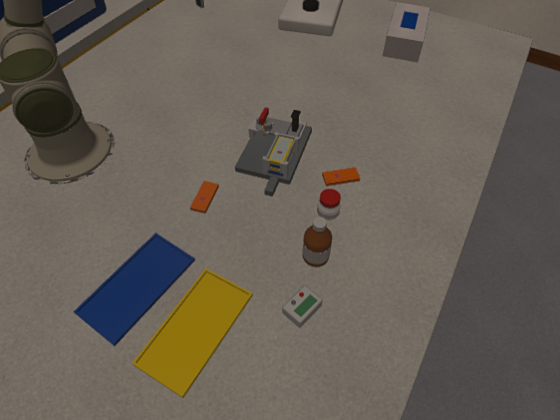

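View pics/top0.png

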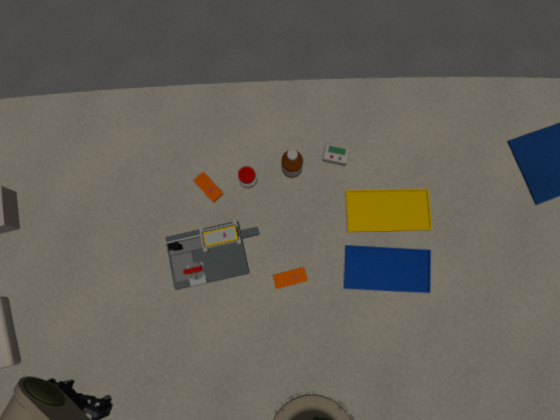

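View pics/wrist0.png

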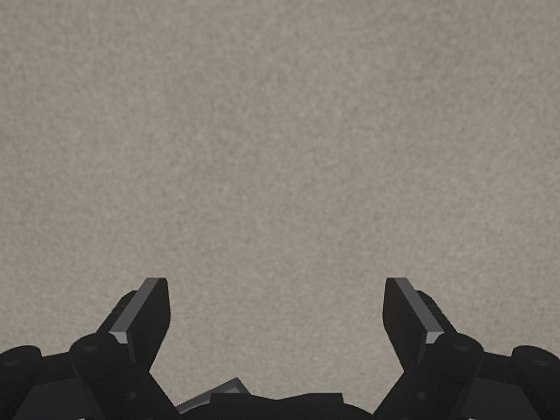

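```bash
python3 - <<'E'
from h import *
s=ctrl.sense();print(rot(s))
for n in ['top','scene']:
  for q in ['magazine','outlet','slide_grip','handle_grip','tray_blue','tray_yellow','reagent_bottle','specimen_jar','timer','carrier1_blue','carrier2_yellow']:
    r=ctrl.pinpoint(n,q)
    print(n,q,[(round(x['score'],2),np.round(c2w(n,x['centre'])[0]).tolist()) for x in r][:4])
E
```

```text
[[ 3.35224284e-01 -5.39076121e-04 -9.42138201e-01]
 [ 9.42137894e-01 -7.97387207e-04  3.35224631e-01]
 [-9.31960542e-04 -9.99999537e-01  2.40580486e-04]]
top magazine [(0.63, [537.0, 225.0, -1.0])]
top outlet [(0.75, [542.0, 175.0, 17.0])]
top slide_grip [(0.89, [514.0, 351.0, 64.0])]
top handle_grip [(0.63, [450.0, 297.0, 89.0])]
top tray_blue [(0.68, [438.0, -230.0, -2.0]), (0.55, [708.0, 157.0, -1.0]), (0.25, [738.0, 30.0, 2.0])]
top tray_yellow [(0.6, [600.0, -240.0, -5.0])]
top reagent_bottle [(0.94, [740.0, 27.0, 1.0])]
top specimen_jar [(0.68, [706.0, 154.0, -1.0]), (0.44, [537.0, 231.0, 57.0])]
top timer [(0.71, [772.0, -101.0, 0.0])]
top carrier1_blue []
top carrier2_yellow []
scene magazine [(0.64, [538.0, 227.0, -1.0])]
scene outlet [(0.72, [550.0, 176.0, 18.0])]
scene slide_grip [(0.6, [517.0, 350.0, 66.0])]
scene handle_grip [(0.6, [446.0, 300.0, 88.0]), (0.55, [537.0, 227.0, 20.0])]
scene tray_blue [(0.79, [441.0, -222.0, -4.0]), (0.73, [540.0, 231.0, 31.0])]
scene tray_yellow [(0.91, [605.0, -238.0, -3.0])]
scene reagent_bottle [(0.87, [734.0, 30.0, -1.0])]
scene specimen_jar [(0.72, [708.0, 158.0, -1.0]), (0.44, [447.0, 297.0, 88.0])]
scene timer [(0.91, [770.0, -100.0, -5.0]), (0.63, [512.0, 351.0, 69.0])]
scene carrier1_blue []
scene carrier2_yellow []
```

The top view shows the magazine at about (205,255), with the outlet tongue pointing right at (250,233). The trays are at (388,210) yellow and (388,268) blue. The orange decoys are at (208,187) and (290,278). The bottle, jar and timer stand on the far side. The network points fit the given geometry, with a magazine yaw of about 10°. Next I'll look closer with the wrist camera.

```bash
cat >> h.py <<'E'
import json,sys
def yawof(s):
    r=rot(s); return np.degrees(np.arctan2(r[1,0],r[0,0]))
def plan(wps,grip,start=None,final=True):
    """wps: list of (x,y,z,yawdeg,step_mm[,grip]) ; prints rows"""
    s=ctrl.sense()
    p=np.array(s['eef_pos'],float) if start is None else np.array(start[:3],float); yaw=yawof(s) if start is None else start[3]
    G=[];O=[];T=[]
    for w in wps:
        tgt=np.array(w[:3],float); ty=w[3]; st=w[4]
        dy=(ty-yaw+180)%360-180
        n=max(1,int(np.ceil(np.linalg.norm(tgt-p)/st-.02)),int(np.ceil(abs(dy)/(w[5] if len(w)>5 else 6.5)-.02)))
        p0=p.copy(); y0=yaw
        for i in range(1,n+1):
            want=p0+(tgt-p0)*i/n; wy=y0+dy*i/n
            c,sn=np.cos(np.radians(yaw)),np.sin(np.radians(yaw))
            d=want-p
            o=np.array([c*d[0]+sn*d[1],-d[2],-sn*d[0]+c*d[1]])
            o=np.round(o/1000,3 if i<n else 4); t=round(-(wy-yaw),1)
            O.append(o.tolist());T.append(t);G.append(grip)
            o=o*1000; p=p+np.array([c*o[0]-sn*o[2],sn*o[0]+c*o[2],-o[1]]); yaw-=t
    print(len(O),json.dumps({"gripper":G,"offset":O,"turn":T})); print('end',np.round(p,1),round(yaw,1))
    return p,yaw
E
python3 - <<'E'
from h import *
plan([(500,250,290,10,35)],0)
E
```

```text
12 {"gripper": [0, 0, 0, 0, 0, 0, 0, 0, 0, 0, 0, 0], "offset": [[-0.01, -0.005, -0.032], [-0.007, -0.005, -0.033], [-0.005, -0.005, -0.034], [-0.001, -0.005, -0.034], [0.001, -0.004, -0.034], [0.005, -0.005, -0.033], [0.007, -0.005, -0.033], [0.011, -0.005, -0.032], [0.013, -0.005, -0.031], [0.016, -0.005, -0.03], [0.018, -0.005, -0.029], [0.0208, -0.0047, -0.0265]], "turn": [5.0, 5.1, 5.0, 5.0, 5.1, 5.0, 5.0, 5.1, 5.0, 5.0, 5.1, 5.0]}
end [500. 250. 290.] 10.0
```

>>> drive_tool --gripper '[0,0,0,0,0,0,0,0,0,0,0,0,0]' --pt "-0.01 -0.005 -0.032" --pt "-0.007 -0.005 -0.033" --pt "-0.005 -0.005 -0.034" --pt "-0.001 -0.005 -0.034" --pt "0.001 -0.004 -0.034" --pt "0.005 -0.005 -0.033" --pt "0.007 -0.005 -0.033" --pt "0.011 -0.005 -0.032" --pt "0.013 -0.005 -0.031" --pt "0.016 -0.005 -0.03" --pt "0.018 -0.005 -0.029" --pt "0.021 -0.005 -0.026" --pt "0 0 0" --turn '[5,5,5,5,5,5,5,5,5,5,5,5,0]'

```text
time_s: 2.33
eef_pos: [504.7, 248.1, 290.4]
ee_rot: [-0.704, 0.705, 0.061, -0.06]
force: [0.6, 0.4, -0.4]
grip_width: 0.996
```

```bash
python3 - <<'E'
from h import *
s,im,d=cap('wrist','w1'); print(s['time_s'],s['eef_pos'],yawof(s))
for q in ['magazine','outlet','slide_grip','handle_grip']:
    r=ctrl.pinpoint('wrist',q)
    print(q,[(round(x['score'],2),np.round(c2w('wrist',x['centre'],s)[0],1).tolist()) for x in r][:4])
np.save('w1d.npy',d)
E
```

```text
2.3333 [504.69265321 248.07798256 290.37529746] 9.884348163705639
magazine [(0.46, [539.1, 230.9, 55.3])]
outlet [(0.77, [544.9, 176.8, 18.2])]
slide_grip [(0.8, [513.9, 348.4, 67.4])]
handle_grip [(0.92, [448.1, 295.3, 90.8])]
```

View pics/w1.png

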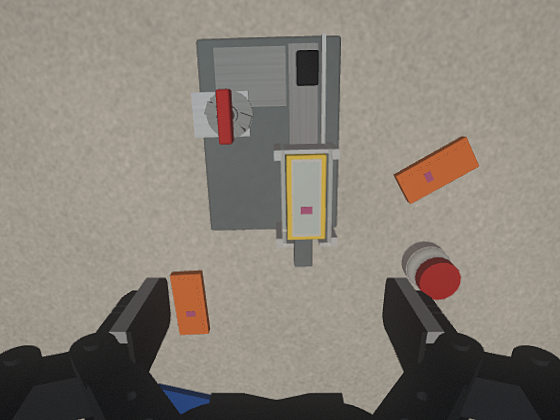

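The wrist view shows the handle bar at (225,116), the post cap at (307,68), the chute with a yellow top carrier at (307,198), the tongue at (303,255), and the jar at (435,275). I'll refine these from depth.

```bash
python3 - <<'E'
from h import *
s=ctrl.sense(); im=cv2.imread('pics/w1.png')[:,:,::-1].astype(int); d=np.load('w1d.npy')
P,u,v=cloud('wrist',d,s)
r,g,b=[im[v,u,i] for i in range(3)]
def rect(m,name):
    q=P[m]; c=cv2.minAreaRect(q[:,:2].astype(np.float32)); 
    c2=[np.round(x,1) for x in c]; print(name,m.sum(),c2,'mean',q.mean(0).round(1),'z',np.percentile(q[:,2],[2,50,98]).round(1))
roi=lambda a,b_,c,e:(u>=a)&(u<=b_)&(v>=c)&(v<=e)
z=P[:,2]
rect(roi(205,245,80,155)&(r>130)&(g<60)&(z>92),'handle')
rect(roi(285,330,40,95)&(z>78),'post')
rect(roi(280,335,145,245)&(r>150)&(b<90)&(z>50),'yellow')
rect(roi(285,325,240,275)&(z>14)&(z<26),'tongue')
rect(roi(270,345,140,250)&(z>68),'walls')
rect(roi(165,215,260,340)&(r>180)&(b<90),'or1')
rect(roi(390,485,130,210)&(r>180)&(b<90),'or2')
rect(roi(190,345,30,235)&(z>14)&(z<23),'base')
E
```

```text
handle 633 [array([442.2, 300.5]), array([10.9, 45.8]), np.float64(12.2)] mean [442.3 301.   98.3] z [96.6 98.2 99.9]
post 766 [array([507.5, 355.2]), array([19.8, 29.5]), np.float64(10.8)] mean [507.2 355.6  84.2] z [82.  84.2 86. ]
yellow 830 [array([533.4, 233. ]), array([39.2, 89.4]), np.float64(12.6)] mean [532.8 235.6  68.2] z [66.5 68.2 69.7]
tongue 501 [array([550.8, 152.1]), array([22. , 35.8]), np.float64(12.2)] mean [550.7 152.7  19.9] z [17.1 20.  21.9]
walls 3889 [array([533.8, 232.8]), array([ 63.3, 103. ]), np.float64(12.3)] mean [533.3 236.5  70.1] z [68.1 69.3 73.8]
or1 1569 [array([421.6,  49.4]), array([38.2, 88.5]), np.float64(13.9)] mean [421.1  50.7  12.3] z [10.7 12.3 13.9]
or2 2251 [array([684.2, 278.7]), array([88.5, 39.1]), np.float64(41.6)] mean [684.4 279.2  12.4] z [10.7 12.4 14.2]
base 12050 [array([487.8, 279.5]), array([150.6, 211.8]), np.float64(12.2)] mean [478.5 272.6  20.3] z [18.4 20.3 22. ]
```

```bash
python3 - <<'E'
from h import *
im=cv2.imread('pics/top0.png')[:,:,::-1].astype(int)
s,im,d=cap('top','top1'); im=im.astype(int)
for n in ['top','scene']:
    if n=='scene': s,im,d=cap('scene','scene1'); im=im.astype(int)
    P,u,v=cloud(n,d); r,g,b=[im[v,u,i] for i in range(3)]
    x,y,z=P.T
    for nm,m in [('handle',(abs(x-446)<40)&(abs(y-298)<40)&(z>90)&(r>110)&(g<60)),('post',(abs(x-512)<25)&(abs(y-353)<25)&(z>78)),('tongue',(abs(x-550)<20)&(abs(y-148)<25)&(z>15)&(z<25)),('yel',(abs(x-536)<40)&(abs(y-230)<60)&(z>60)&(r>110)&(b<80))]:
        q=P[m]
        if len(q)>5:
            c=cv2.minAreaRect(q[:,:2].astype(np.float32)); print(n,nm,m.sum(),[np.round(t,1).tolist() for t in c],q.mean(0).round(1))
    print([ (q,np.round(c2w(n,t['centre'])[0]).tolist()) for q in ['magazine','outlet','slide_grip','handle_grip'] for t in ctrl.pinpoint(n,q)[:1]])
E
```

```text
top tongue 126 [[553.1, 150.7], [21.9, 47.6], 12.3] [552.9 150.7  19.6]
top yel 158 [[538.3, 225.8], [39.5, 88.2], 11.3] [537.4 223.8  67.9]
[('magazine', [537.0, 224.0, 2.0]), ('outlet', [548.0, 178.0, 20.0]), ('slide_grip', [514.0, 350.0, 66.0])]
scene handle 24 [[449.3, 295.9], [8.1, 39.2], 13.8] [449.2 296.1  96.2]
scene post 64 [[515.4, 348.7], [19.5, 31.9], 10.2] [516.2 347.6  82.2]
scene tongue 132 [[554.4, 151.3], [27.9, 53.6], 21.6] [555.8 149.1  18.3]
scene yel 126 [[540.3, 227.1], [40.7, 91.7], 11.8] [541.3 223.3  66.5]
[('magazine', [538.0, 231.0, -4.0]), ('outlet', [550.0, 177.0, 18.0]), ('slide_grip', [516.0, 348.0, 66.0]), ('handle_grip', [447.0, 299.0, 90.0])]
```

View pics/scene1.png

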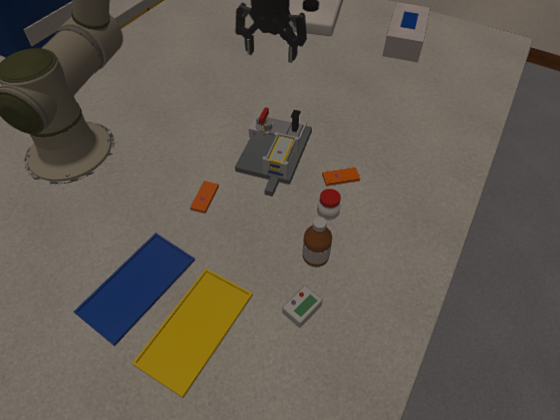

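```bash
python3 - <<'E'
from h import *
s=ctrl.sense(); p=np.array(s['eef_pos']); r=rot(s); print(p,yawof(s))
for n,f in [('scene','scene1'),('top','top1')]:
    im=cv2.imread('pics/%s.png'%f)
    pts=[p, p+r@[57,-13,0], p+r@[-57,-13,0]]
    for q in w2p(n,pts): cv2.circle(im,tuple(int(t) for t in q.round()),3,(0,255,0),1); print(n,q)
    q=w2p(n,[p])[0].round().astype(int); x0,y0=max(0,q[0]-90),max(0,q[1]-70)
    cv2.imwrite('pics/z_%s.png'%f,cv2.resize(im[y0:y0+140,x0:x0+180],None,fx=4,fy=4))
E
```

```text
[500.78801933 251.65259365 290.32807634] 10.425356229883493
scene [270.94222439  61.59906994]
scene [296.2051263   61.25268014]
scene [246.16674041  51.58176069]
top [191.76285333 239.82311169]
top [185.83690756 213.09001718]
top [195.15276675 265.68053144]
```

View pics/z_scene1.png

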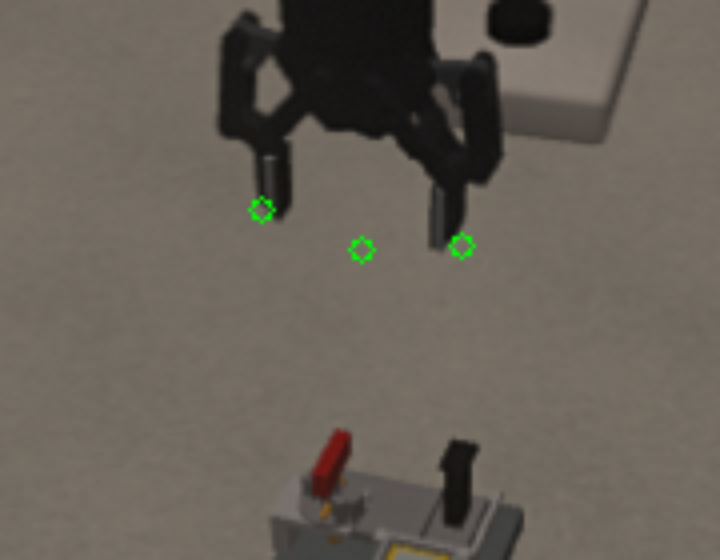

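View pics/z_top1.png

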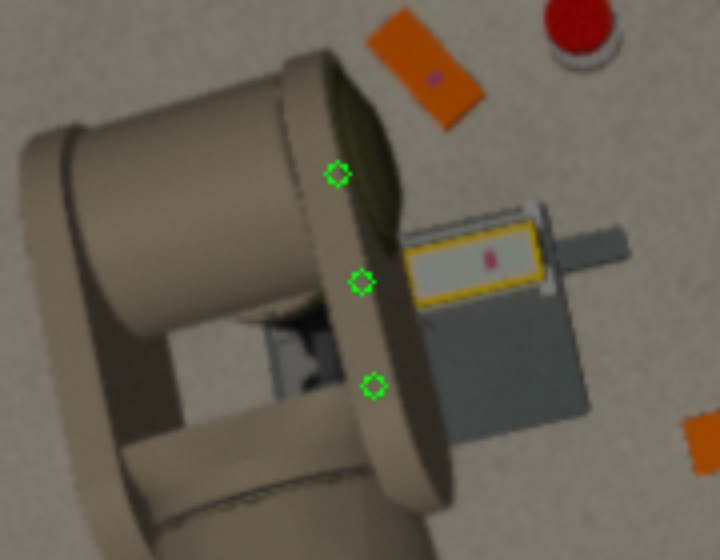

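The arm was still settling at that capture, so I paired the picture with the wrong pose. I'll measure again now that it is settled.

```bash
cat > mag.py <<'E'
from h import *
def rectm(P,m,name):
    q=P[m]
    if len(q)<8: print(name,'few'); return
    c=cv2.minAreaRect(q[:,:2].astype(np.float32)); print(name,m.sum(),[np.round(x,1).tolist() for x in c],'z',np.percentile(q[:,2],[2,50,98]).round(1)); return c
if __name__=='__main__':
    s,im,d=cap('wrist','w2'); im=im.astype(int); print(s['eef_pos'],yawof(s))
    P,u,v=cloud('wrist',d,s); x,y,z=P.T; r,g,b=[im[v,u,i] for i in range(3)]
    rectm(P,(abs(x-447)<45)&(abs(y-298)<45)&(r>130)&(g<60)&(z>92),'handle')
    rectm(P,(abs(x-512)<25)&(abs(y-353)<25)&(z>78),'post')
    rectm(P,(abs(x-536)<45)&(abs(y-230)<65)&(r>150)&(b<90)&(z>50),'yellow')
    rectm(P,(abs(x-537)<50)&(abs(y-230)<65)&(z>66),'walls')
    rectm(P,(abs(x-490)<140)&(abs(y-275)<140)&(z>14)&(z<23),'base')
    rectm(P,(abs(x-552)<25)&(abs(y-140)<30)&(z>14)&(z<23),'tongue')
E
python3 mag.py
```

```text
[500.78801933 251.65259365 290.32807634] 10.425356229883493
handle 632 [[447.8, 297.0], [10.5, 46.8], 11.8] z [96.7 98.2 99.9]
post 771 [[513.2, 350.7], [20.1, 28.8], 10.0] z [81.7 84.3 85.9]
yellow 818 [[538.3, 228.2], [39.3, 89.5], 11.1] z [66.7 68.4 69.9]
walls 23877 [[537.2, 227.7], [85.4, 102.9], 11.7] z [ 67.8 356.  376.3]
base 12190 [[497.6, 252.9], [150.8, 257.0], 11.5] z [18.4 20.4 22.1]
tongue 497 [[554.9, 147.1], [22.1, 36.2], 11.3] z [15.4 20.4 22.1]
```

```bash
python3 - <<'E'
from h import *
plan([(447.8,296.9,130,11.4,30),(447.8,296.9,76,11.4,15),(447.8,296.9,76,11.4,15)],0.4)
E
```

```text
11 {"gripper": [0.4, 0.4, 0.4, 0.4, 0.4, 0.4, 0.4, 0.4, 0.4, 0.4, 0.4], "offset": [[-0.007, 0.027, 0.009], [-0.008, 0.026, 0.009], [-0.007, 0.027, 0.009], [-0.007, 0.027, 0.009], [-0.007, 0.027, 0.009], [-0.0076, 0.0263, 0.0095], [0.0, 0.014, -0.0], [0.0, 0.013, -0.0], [0.0, 0.014, -0.0], [0.0, 0.013, -0.0], [0.0, 0.0, -0.0]], "turn": [-0.2, -0.1, -0.2, -0.2, -0.1, -0.2, 0.0, 0.0, 0.0, 0.0, 0.0]}
end [447.8 296.9  76. ] 11.4
```

>>> drive_tool --gripper '[0.4,0.4,0.4,0.4,0.4,0.4,0.4,0.4,0.4]' --pt "-0.007 0.027 0.009" --pt "-0.008 0.026 0.009" --pt "-0.007 0.027 0.009" --pt "-0.007 0.027 0.009" --pt "-0.007 0.027 0.009" --pt "-0.0076 0.0263 0.0095" --pt "0 0 0" --pt "0 0 0" --pt "0 0 0" --turn '[-0.2,-0.1,-0.2,-0.2,-0.1,-0.2,0,0,0]'

```text
time_s: 3.88
eef_pos: [449.1, 296.9, 131.7]
ee_rot: [0.704, -0.703, -0.071, 0.069]
force: [0.0, -1.6, 0.3]
grip_width: 0.597
```

```bash
python3 - <<'E'
from h import *
s,im,d=cap('wrist','w3'); im=im.astype(int); print(s['eef_pos'],yawof(s))
P,u,v=cloud('wrist',d,s); x,y,z=P.T; r,g,b=[im[v,u,i] for i in range(3)]
from mag import rectm
rectm(P,(abs(x-447)<45)&(abs(y-298)<45)&(r>130)&(g<60)&(z>92),'handle')
rectm(P,(abs(x-512)<25)&(abs(y-353)<25)&(z>78)&(z<90),'post')
E
```

```text
[449.08526289 296.91794037 131.72306237] 11.401365224396606
handle 1682 [[447.8, 297.1], [11.3, 46.8], 11.9] z [96.7 98.2 99.5]
post 2156 [[513.4, 350.5], [20.2, 30.5], 11.3] z [81.6 84.2 85.6]
```

View pics/w3.png

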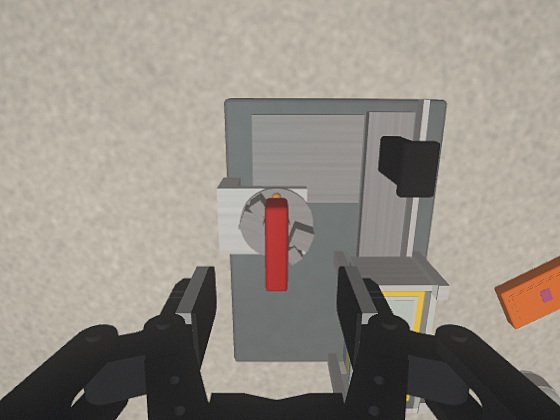

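The bar is centred between the fingers and the measurement agrees with the earlier one. I'll descend and grip.

>>> drive_tool --gripper '[0.4,0.4,0.4,0.4,0.4,0.4,1,1,1,1,1,1]' --pt "0 0.014 0" --pt "0 0.014 0" --pt "0 0.014 0" --pt "0 0.012 0" --pt "0 0 0" --pt "0 0 0" --pt "0 0 0" --pt "0 0 0" --pt "0 0 0" --pt "0 0 0" --pt "0 0 0" --pt "0 0 0" --turn '[0,0,0,0,0,0,0,0,0,0,0,0]' --force 60

```text
time_s: 4.93
eef_pos: [448.8, 297.2, 77.1]
ee_rot: [0.704, -0.703, -0.071, 0.069]
force: [2.5, -0.0, 6.4]
grip_width: 0.128
```

>>> drive_tool --gripper '[1,1,1,1,1,1]' --pt "0 -0.005 0" --pt "0 -0.005 0" --pt "0 -0.005 0" --pt "0 -0.005 0" --pt "0 0 0" --pt "0 0 0" --turn '[0,0,0,0,0,0]'

```text
time_s: 5.43
eef_pos: [448.5, 297.0, 95.7]
ee_rot: [0.704, -0.703, -0.071, 0.07]
force: [8.5, 2.0, -7.8]
grip_width: 0.124
```

>>> drive_tool --gripper '[1,1,1,1,1,1,1,1,1,1,1,1,1,1,1]' --pt "-0.0005 -0.001 0" --pt "0 0 0" --pt "0 0 0" --pt "0 0 0" --pt "0 0 0" --pt "0 0 0" --pt "0 0 0" --pt "0 0 0" --pt "0 0 0" --pt "0 0 0" --pt "0 0 0" --pt "0 0 0" --pt "0 0 0" --pt "0 0 0" --pt "0 0 0" --turn '[0,-6,-6,-6,-6,-6,-6,-6,-6,-6,-6,-6,-5,0,0]'

```text
time_s: 6.68
eef_pos: [447.7, 296.2, 96.2]
ee_rot: [-0.531, 0.532, 0.466, -0.466]
force: [6.8, -1.9, -8.1]
grip_width: 0.128
```

```bash
python3 - <<'E'
from h import *
s,im,d=cap('wrist','w4'); print(s['eef_pos'],yawof(s),s['force'],s['wrist_torque'])
E
```

```text
[447.69877578 296.22467114  96.19406905] 82.44036447216102 [ 6.81807424 -1.86581445 -8.07955429] [-0.3297461  -1.28958398  0.06286189]
```

View pics/w4.png

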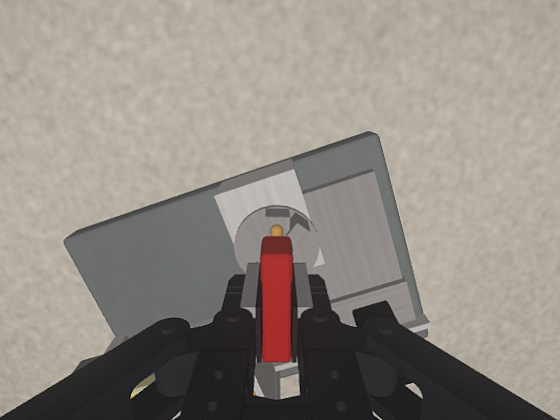

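The handle has turned 71°. I'll lower it into the notch and release.

>>> drive_tool --gripper '[1,1,1,1,0.6,0.6,0.6,0.6,0.6,0.6,0.6,0.6]' --pt "0 0.003 0" --pt "0 0.003 0" --pt "0 0 0" --pt "0 0 0" --pt "0 0 0" --pt "0 0 0" --pt "0 0 0" --pt "0 -0.015 0" --pt "0 -0.025 0" --pt "0 -0.03 0" --pt "0 0 0" --pt "0 0 0" --turn '[0,0,0,0,0,0,0,0,0,0,0,0]'

```text
time_s: 7.73
eef_pos: [447.6, 297.1, 162.2]
ee_rot: [-0.532, 0.532, 0.467, -0.465]
force: [0.4, -0.2, -0.3]
grip_width: 0.399
```

```bash
python3 - <<'E'
from h import *
s,im,d=cap('wrist','w5'); im=im.astype(int); print(s['eef_pos'],yawof(s))
P,u,v=cloud('wrist',d,s); x,y,z=P.T; r,g,b=[im[v,u,i] for i in range(3)]
from mag import rectm
rectm(P,(abs(x-447)<45)&(abs(y-298)<45)&(r>110)&(g<60)&(z>92)&(z<130),'handle')
rectm(P,(abs(x-512)<25)&(abs(y-353)<25)&(z>78)&(z<90),'post')
E
```

```text
[447.63245302 297.14589109 162.19196002] 82.43424929131068
handle 1557 [[447.1, 296.8], [11.1, 46.5], 82.8] z [110.4 112.1 113.4]
post 663 [[511.8, 356.8], [21.0, 17.6], 10.1] z [80.6 84.2 85.7]
```

View pics/w5.png

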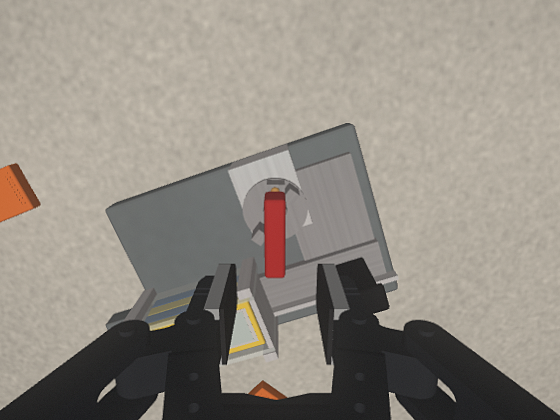

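The handle is parked: its top is at 112.1, so it is lifted 13.9 mm, and it is turned 71°. Next is the post. I'll check the height of the rail beside it first.

```bash
cat >> h.py <<'E'
M0=np.array([538.1,228.2]); MY=11.4
def m2w(x,y,z=0):
    c,s=np.cos(np.radians(MY)),np.sin(np.radians(MY)); return (M0[0]+c*x-s*y,M0[1]+s*x+c*y,z)
def w2m(P):
    c,s=np.cos(np.radians(MY)),np.sin(np.radians(MY)); d=P[:,:2]-M0; return np.c_[c*d[:,0]+s*d[:,1],-s*d[:,0]+c*d[:,1],P[:,2]]
E
python3 - <<'E'
from h import *
s=ctrl.sense(); 
s,im,d=cap('wrist')
P,u,v=cloud('wrist',d,s); m=w2m(P)
for a in range(-40,40,5):
    q=m[(m[:,0]>a)&(m[:,0]<a+5)&(m[:,1]>85)&(m[:,1]<150)&(m[:,2]<125)]; print(a,len(q),np.percentile(q[:,2],[5,50,95]).round(0) if len(q) else '')
px=m2w(0,125)
plan([(px[0],px[1],150,MY,35),(px[0],px[1],53,MY,20)],0.55)
E
```

```text
-40 474 [22. 28. 30.]
-35 457 [21. 28. 30.]
-30 462 [20. 28. 30.]
-25 447 [21. 29. 30.]
-20 260 [20. 28. 30.]
-15 677 [23. 28. 80.]
-10 1229 [28. 48. 84.]
-5 319 [28. 83. 85.]
0 287 [28. 83. 85.]
5 217 [28. 29. 85.]
10 106 [27. 28. 29.]
15 105 [22. 27. 31.]
20 35 [29. 30. 31.]
25 3 [20. 21. 21.]
30 11 [19. 20. 21.]
35 10 [19. 20. 21.]
16 {"gripper": [0.55, 0.55, 0.55, 0.55, 0.55, 0.55, 0.55, 0.55, 0.55, 0.55, 0.55, 0.55, 0.55, 0.55, 0.55, 0.55], "offset": [[0.006, 0.001, -0.005], [0.006, 0.001, -0.005], [0.007, 0.001, -0.004], [0.007, 0.001, -0.003], [0.007, 0.001, -0.003], [0.008, 0.001, -0.001], [0.008, 0.0, -0.001], [0.007, 0.001, 0.0], [0.008, 0.001, 0.002], [0.008, 0.001, 0.002], [0.007, 0.0011, 0.0024], [0.0, 0.019, 0.0], [0.0, 0.02, 0.0], [0.0, 0.019, 0.0], [0.0, 0.02, 0.0], [0.0, 0.019, 0.0]], "turn": [6.5, 6.4, 6.5, 6.4, 6.5, 6.4, 6.5, 6.5, 6.4, 6.5, 6.4, 0.0, 0.0, 0.0, 0.0, 0.0]}
end [513.4 350.7  53. ] 11.4
```

>>> drive_tool --gripper '[0.55,0.55,0.55,0.55,0.55,0.55,0.55,0.55,0.55,0.55,0.55,0.55,0.55,0.55,0.55,0.55,1,1,1,1]' --pt "0.006 0.001 -0.005" --pt "0.006 0.001 -0.005" --pt "0.007 0.001 -0.004" --pt "0.007 0.001 -0.003" --pt "0.007 0.001 -0.003" --pt "0.008 0.001 -0.001" --pt "0.008 0 -0.001" --pt "0.007 0.001 0" --pt "0.008 0.001 0.002" --pt "0.008 0.001 0.002" --pt "0.007 0.001 0.0024" --pt "0 0.019 0" --pt "0 0.02 0" --pt "0 0.019 0" --pt "0 0.02 0" --pt "0 0.019 0" --pt "0 0 0" --pt "0 0 0" --pt "0 0 0" --pt "0 0 0" --turn '[6.5,6.4,6.5,6.4,6.5,6.4,6.5,6.5,6.4,6.5,6.4,0,0,0,0,0,0,0,0,0]' --force 60

```text
time_s: 9.5
eef_pos: [514.8, 350.7, 53.1]
ee_rot: [0.704, -0.704, -0.071, 0.07]
force: [11.0, 3.2, -17.3]
grip_width: 0.151
```

```bash
python3 - <<'E'
from h import *
s,im,d=cap('wrist','w6'); print(s['eef_pos'],yawof(s),s['grip_width'],w2m(np.array([s['eef_pos']])))
E
```

```text
[514.78062183 350.70859921  53.13651159] 11.383649905321477 0.15082999736918334 [[  1.35540966 124.70089472  53.13651159]]
```

View pics/w6.png

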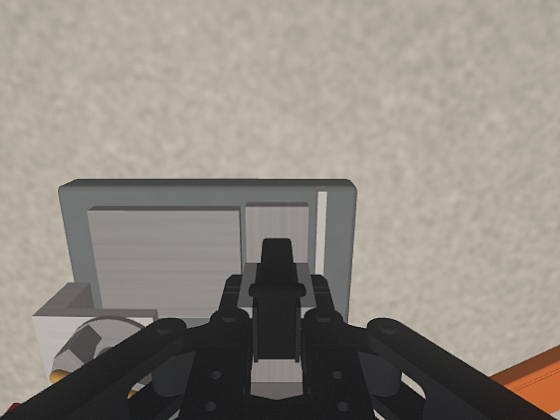

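The fingers hold the post shaft. I'll push forward.

>>> drive_tool --gripper '[1,1,1,1,1,1,1,1,1,1]' --pt "0 0 -0.006" --pt "0 0 -0.006" --pt "0 0 -0.006" --pt "0 0 -0.006" --pt "0 0 -0.006" --pt "0 0 -0.006" --pt "0 0 -0.006" --pt "0 0 -0.004" --pt "0 0 0" --pt "0 0 0" --turn '[0,0,0,0,0,0,0,0,0,0]'

```text
time_s: 10.38
eef_pos: [523.6, 306.6, 53.1]
ee_rot: [0.704, -0.703, -0.071, 0.07]
force: [8.7, 8.8, -19.8]
grip_width: 0.15
```

```bash
python3 - <<'E'
from h import *
s,im,d=cap('wrist','w7'); print(s['eef_pos'],yawof(s),s['grip_width'],s['force'],w2m(np.array([s['eef_pos']])))
s,im,d=cap('scene','s7')
im=cv2.imread('pics/s7.png'); cv2.imwrite('pics/s7z.png',cv2.resize(im[80:230,170:370],None,fx=4,fy=4))
E
```

```text
[523.57708108 306.5789197   53.13593621] 11.383799570989348 0.15044284007760403 [  8.66537178   8.84583037 -19.76156077] [[ 1.25577002 79.70315721 53.13593621]]
```

View pics/s7z.png

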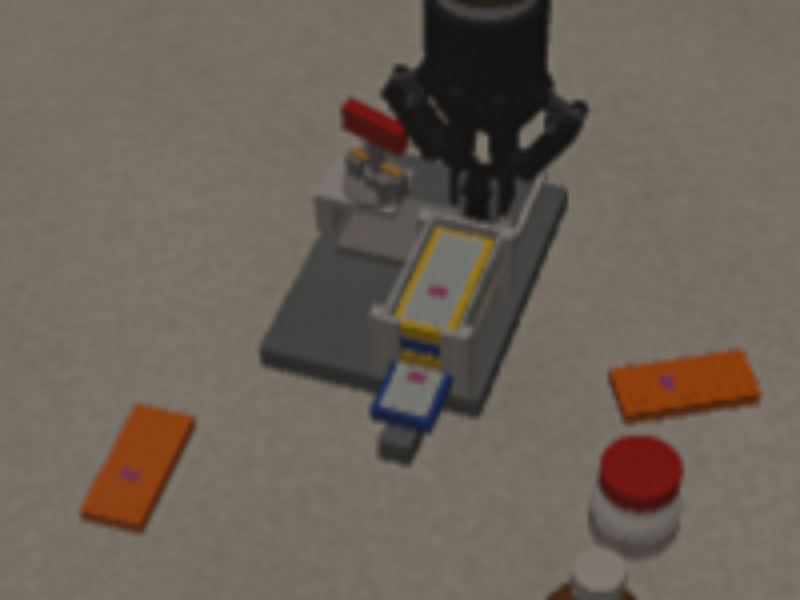

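A blue carrier sticks out. Through the lips I read the stack, bottom to top, as blue, yellow, blue, yellow. I'll draw the slide back home and release it.

>>> drive_tool --gripper '[1,1,1,1,1,1,1,1,1,0.55,0.55,0.55,0.55,0.55,0.55,0.55]' --pt "0 0 0.006" --pt "0 0 0.006" --pt "0 0 0.006" --pt "0 0 0.006" --pt "0 0 0.006" --pt "0 0 0.006" --pt "0 0 0.006" --pt "0 0 0.005" --pt "0 0 0" --pt "0 0 -0.001" --pt "0 0 0" --pt "0 0 0" --pt "0 -0.035 0" --pt "0 -0.035 0" --pt "0 -0.035 0" --pt "0 0 0" --turn '[0,0,0,0,0,0,0,0,0,0,0,0,0,0,0,0]'

```text
time_s: 11.82
eef_pos: [516.4, 352.3, 167.4]
ee_rot: [0.705, -0.702, -0.075, 0.066]
force: [0.9, -0.0, 0.9]
grip_width: 0.448
```

```bash
cat > topv.py <<'E'
from h import *
def trays(f=None):
    s,im,d=cap('top',f); hsv=cv2.cvtColor(im,cv2.COLOR_RGB2HSV)
    P,u,v=cloud('top',d); h=hsv[v,u,0]; sa=hsv[v,u,1]; x,y,z=P.T
    out={}
    for n,lo,hi,x0 in [('blue',105,125,440),('yellow',20,32,603)]:
        m=(h>=lo)&(h<=hi)&(sa>150)&(y<-60)&(y>-420)&(abs(x-x0)<110)&(z<60)
        mk=np.zeros(d.shape,np.uint8); mk[v[m],u[m]]=1
        nl,lab,st,_=cv2.connectedComponentsWithStats(mk); k=1+np.argmax(st[1:,4])
        idx=lab[v,u]==k
        q=P[idx]
        (cx,cy),(a,b),ang=cv2.minAreaRect(q[:,:2].astype(np.float32))
        # direction of long side, near world y
        t=ang if b<a else ang+90
        t=(t+180)%180   # long-axis angle in [0,180)
        print(n,'centre',round(cx,1),round(cy,1),'long-axis',round(t,1),'size',round(a),round(b),'z',np.percentile(q[:,2],[5,50,95]).round(1),idx.sum())
        out[n]=(cx,cy,t)
    return out
if __name__=='__main__': trays('t_'+sys.argv[1])
E
python3 topv.py a
python3 - <<'E'
from h import *
s,im,d=cap('wrist','w8'); print(s['time_s'],s['eef_pos'],yawof(s))
P,u,v=cloud('wrist',d,s); m=w2m(P)
from mag import rectm
rectm(m,(abs(m[:,0])<15)&(m[:,2]>80)&(m[:,2]<88)&(m[:,1]>60)&(m[:,1]<140),'post')
s,im,d=cap('scene','s8'); P,u,v=cloud('scene',d); m=w2m(P); im=im.astype(int)
hsv=cv2.cvtColor(im.astype(np.uint8),cv2.COLOR_RGB2HSV)
rectm(m,(hsv[v,u,0]>100)&(hsv[v,u,0]<130)&(hsv[v,u,1]>80)&(m[:,1]<-51)&(m[:,1]>-110)&(abs(m[:,0])<30)&(m[:,2]>15),'carrier out')
E
```

```text
blue centre 438.3 -226.6 long-axis 84.6 size 238 117 z [0.2 4.1 9.8] 3579
yellow centre 603.8 -244.0 long-axis 89.0 size 243 121 z [ 0.2  4.1 10.5] 3489
11.8667 [515.3690788  351.73816807 163.78406124] 11.434279538835872
post 1404 [[0.5, 125.0], [30.1, 20.0], 89.3] z [82.2 84.3 85.7]
carrier out 98 [[1.5, -71.8], [40.2, 40.2], 1.1] z [21.6 29.6 39.1]
```

View pics/t_a.png

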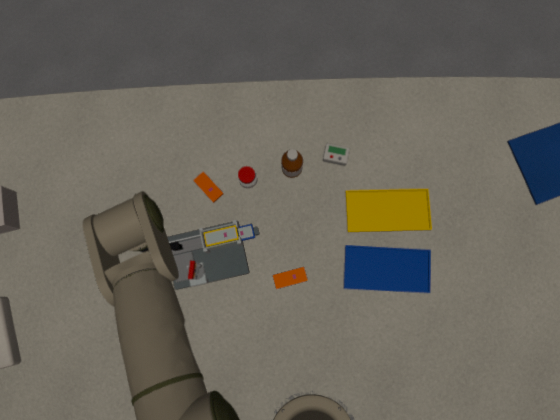

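Post home at y=125. The blue carrier sticks out over the tongue at about (245,233) in the top view. Both trays are as before. Next, I'll fetch the carrier.

```bash
python3 - <<'E'
from h import *
a=m2w(0,-73)
plan([(a[0],a[1],120,MY,38),(a[0],a[1],50,MY,35),(a[0],a[1],17.5,MY,17)],0.3)
E
```

```text
10 {"gripper": [0.3, 0.3, 0.3, 0.3, 0.3, 0.3, 0.3, 0.3, 0.3, 0.3], "offset": [[-0.0, 0.007, -0.033], [-0.0, 0.006, -0.033], [-0.0, 0.007, -0.033], [-0.0, 0.006, -0.033], [-0.0, 0.007, -0.033], [-0.0004, 0.0061, -0.0331], [-0.0, 0.035, -0.0], [-0.0, 0.035, -0.0], [-0.0, 0.016, -0.0], [-0.0, 0.0165, -0.0]], "turn": [0.0, 0.0, 0.0, 0.0, 0.0, 0.0, 0.0, 0.0, 0.0, 0.0]}
end [552.5 156.6  17.5] 11.4
```

>>> drive_tool --gripper '[0.3,0.3,0.3,0.3,0.3,0.3,0.3,0.3,0.3,0.3,0.3]' --pt "0 0.007 -0.033" --pt "0 0.006 -0.033" --pt "0 0.007 -0.033" --pt "0 0.006 -0.033" --pt "0 0.007 -0.033" --pt "0 0.006 -0.033" --pt "0 0 0" --pt "0 0.03 0" --pt "0 0.035 0" --pt "0 0 0" --pt "0 0 0" --turn '[0,0,0,0,0,0,0,0,0,0,0]'

```text
time_s: 12.88
eef_pos: [551.9, 157.0, 53.6]
ee_rot: [0.704, -0.704, -0.069, 0.072]
force: [0.6, -0.1, 1.2]
grip_width: 0.7
```

```bash
python3 - <<'E'
from h import *
s,im,d=cap('wrist','w9'); print(s['time_s'],s['eef_pos'],yawof(s),w2m(np.array([s['eef_pos']])))
P,u,v=cloud('wrist',d,s); m=w2m(P)
hsv=cv2.cvtColor(im,cv2.COLOR_RGB2HSV)
from mag import rectm
rectm(m,(hsv[v,u,0]>100)&(hsv[v,u,0]<130)&(hsv[v,u,1]>80)&(m[:,1]<-45)&(m[:,1]>-110)&(abs(m[:,0])<30)&(m[:,2]>28)&(m[:,2]<40),'carrier out')
E
```

```text
12.8833 [551.85089298 156.97534825  53.63111401] 11.432559307682045 [[ -0.59847122 -72.53743797  53.63111401]]
carrier out 978 [[-0.2, -74.9], [26.2, 39.4], 89.6] z [31.  32.3 33.5]
```

View pics/w9.png

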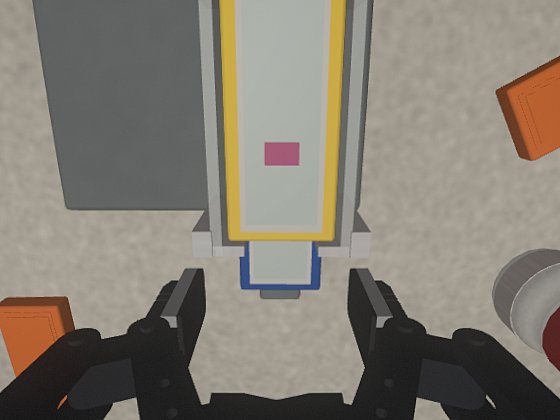

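The fingers straddle the protruding carrier end, which spans x 242–320 at row 270, and they clear the lips. I'll go down and grip.

>>> drive_tool --gripper '[0.3,0.3,0.3,0.3,1,1,1,1,1,1]' --pt "0 0.018 0" --pt "0 0.018 0" --pt "0 0 0" --pt "0 0 0" --pt "0 0 0" --pt "0 0 0" --pt "0 0 0" --pt "0 0 0" --pt "0 0 0" --pt "0 0 0" --turn '[0,0,0,0,0,0,0,0,0,0]' --force 50

```text
time_s: 13.77
eef_pos: [554.2, 156.9, 21.2]
ee_rot: [-0.704, 0.704, 0.072, -0.069]
force: [-1.7, 0.1, 6.0]
grip_width: 0.45
```

```bash
python3 - <<'E'
from h import *
s,im,d=cap('wrist','w10'); print(s['time_s'],s['eef_pos'],yawof(s),s['grip_width'],s['force'],w2m(np.array([s['eef_pos']])))
E
```

```text
13.7667 [554.18142439 156.94379895  21.19213842] 11.439895289603996 0.45017117160569914 [-1.74696764  0.13801866  5.98711754] [[  1.67984559 -73.02901148  21.19213842]]
```

View pics/w10.png

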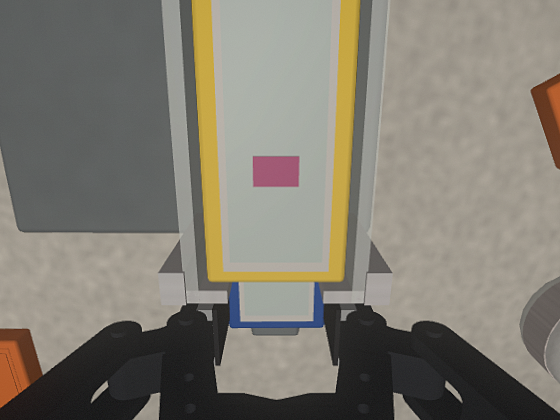

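>>> drive_tool --gripper '[1,1,1,1,1,1,1,1,1,1]' --pt "0 0 -0.004" --pt "0 0 -0.008" --pt "0 0 -0.008" --pt "0 0 -0.008" --pt "0 0 -0.008" --pt "0 0 -0.008" --pt "0 0 -0.008" --pt "0 0 -0.008" --pt "0 0 -0.005" --pt "0 0 0" --turn '[0,0,0,0,0,0,0,0,0,0]'

```text
time_s: 14.65
eef_pos: [567.1, 92.1, 20.4]
ee_rot: [-0.703, 0.704, 0.071, -0.069]
force: [-1.1, -3.3, 7.2]
grip_width: 0.453
```

```bash
python3 - <<'E'
from h import *
s,im,d=cap('wrist','w11'); print(s['time_s'],s['eef_pos'],yawof(s),s['grip_width'],s['force'],w2m(np.array([s['eef_pos']])))
cv2.imwrite('pics/w11.png',im[:,:,::-1])
P,u,v=cloud('wrist',d,s); m=w2m(P)
hsv=cv2.cvtColor(im,cv2.COLOR_RGB2HSV)
from mag import rectm
rectm(m,(hsv[v,u,0]>100)&(hsv[v,u,0]<130)&(hsv[v,u,1]>80)&(m[:,1]<-45)&(m[:,1]>-210)&(abs(m[:,0])<30)&(m[:,2]>24)&(m[:,2]<40),'carrier')
E
```

```text
14.65 [567.05152921  92.09638742  20.39451272] 11.373077983209441 0.4529606145265906 [-1.05534227 -3.30103076  7.23526566] [[   1.47847147 -139.14093043   20.39451272]]
carrier 6960 [[-0.5, -100.8], [107.9, 40.5], 90.0] z [30.2 32.2 34.6]
```

View pics/w11.png

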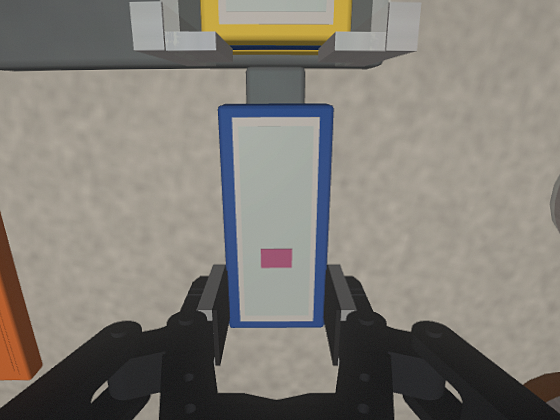

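The blue carrier is clear of the lips, held level by its end. I'll lift it and carry it to the blue tray.

```bash
cat > place.py <<'E'
from h import *
from topv import trays
def tgt(tr,slot,off=30):
    cx,cy,t=tr; ty=np.array([np.cos(np.radians(t)),np.sin(np.radians(t))]); yaw=t-180
    zd=np.array([np.cos(np.radians(yaw+90)),np.sin(np.radians(yaw+90))])
    p=np.array([cx,cy])+slot*ty-off*zd
    return p[0],p[1],yaw
E
python3 - <<'E'
from place import *
tr=trays(); x,y,w=tgt(tr['blue'],50); print(x,y,w)
s=ctrl.sense(); p=s['eef_pos']
plan([(p[0],p[1],110,MY,30),(x,y,80,w,33)],1)
E
```

```text
blue centre 438.5 -226.0 long-axis 84.7 size 237 117 z [0.3 4.1 9.6] 3583
yellow centre 603.7 -244.2 long-axis 89.2 size 243 120 z [-0.   4.1 10.1] 3482
413.31664938905385 -173.45715882346846 -95.34590911865234
20 {"gripper": [1, 1, 1, 1, 1, 1, 1, 1, 1, 1, 1, 1, 1, 1, 1, 1, 1, 1, 1, 1], "offset": [[0.0, -0.03, 0.0], [0.0, -0.03, 0.0], [0.0, -0.0295, 0.0], [-0.012, 0.002, -0.014], [-0.01, 0.002, -0.014], [-0.009, 0.001, -0.016], [-0.007, 0.002, -0.017], [-0.005, 0.002, -0.017], [-0.003, 0.002, -0.018], [-0.001, 0.001, -0.018], [0.0, 0.002, -0.018], [0.003, 0.002, -0.018], [0.005, 0.002, -0.017], [0.006, 0.001, -0.017], [0.009, 0.002, -0.016], [0.01, 0.002, -0.015], [0.011, 0.002, -0.014], [0.013, 0.001, -0.012], [0.015, 0.002, -0.011], [0.0154, 0.002, -0.0095]], "turn": [0.0, 0.0, 0.0, 6.3, 6.3, 6.2, 6.3, 6.3, 6.3, 6.3, 6.2, 6.3, 6.3, 6.3, 6.3, 6.2, 6.3, 6.3, 6.3, 6.2]}
end [ 413.3 -173.5   80. ] -95.3
```

>>> drive_tool --gripper '[1,1,1,1,1,1,1,1,1,1,1,1,1,1,1,1,1,1,1,1]' --pt "0 -0.03 0" --pt "0 -0.03 0" --pt "0 -0.03 0" --pt "-0.012 0.002 -0.014" --pt "-0.01 0.002 -0.014" --pt "-0.009 0.001 -0.016" --pt "-0.007 0.002 -0.017" --pt "-0.005 0.002 -0.017" --pt "-0.003 0.002 -0.018" --pt "-0.001 0.001 -0.018" --pt "0 0.002 -0.018" --pt "0.003 0.002 -0.018" --pt "0.005 0.002 -0.017" --pt "0.006 0.001 -0.017" --pt "0.009 0.002 -0.016" --pt "0.01 0.002 -0.015" --pt "0.011 0.002 -0.014" --pt "0.013 0.001 -0.012" --pt "0.015 0.002 -0.011" --pt "0.015 0.002 -0.01" --turn '[0,0,0,6.3,6.3,6.2,6.3,6.3,6.3,6.3,6.2,6.3,6.3,6.3,6.3,6.2,6.3,6.3,6.3,6.2]'

```text
time_s: 16.42
eef_pos: [411.3, -173.3, 79.3]
ee_rot: [-0.475, 0.475, -0.524, 0.524]
force: [-0.1, -0.3, -1.1]
grip_width: 0.452
```

>>> drive_tool --gripper '[1,1,1]' --pt "0 0 0" --pt "0 0 0" --pt "0 0 0" --turn '[0,0,0]'

```text
time_s: 16.67
eef_pos: [412.0, -172.0, 79.2]
ee_rot: [-0.477, 0.477, -0.522, 0.522]
force: [0.1, 0.4, -0.7]
grip_width: 0.448
```

```bash
python3 - <<'E'
from place import *
s,im,d=cap('wrist','w12'); print(s['time_s'],s['eef_pos'],yawof(s),s['grip_width'],s['force'])
P,u,v=cloud('wrist',d,s); hsv=cv2.cvtColor(im,cv2.COLOR_RGB2HSV)
from mag import rectm
rectm(P,(hsv[v,u,0]>100)&(hsv[v,u,0]<130)&(hsv[v,u,1]>80)&(P[:,2]>70),'carrier')
E
```

```text
16.6667 [ 411.96709719 -172.03802474   79.24420994] -95.18113012677013 0.44808763764146625 [ 0.09083494  0.39335203 -0.68133379]
carrier 6887 [[437.8, -189.8], [72.3, 90.5], 85.6] z [88.7 90.3 91.6]
```

View pics/w12.png

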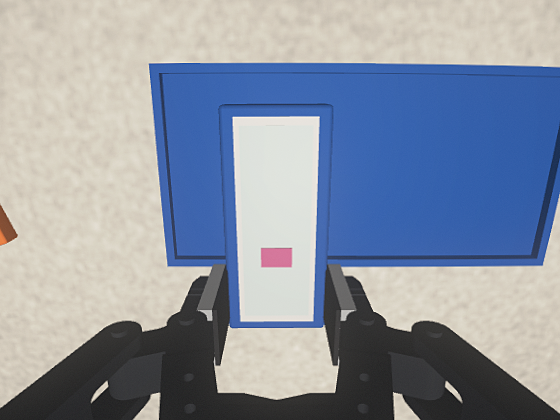

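>>> drive_tool --gripper '[1,1,1,1,1,1,1,1]' --pt "0 0.02 0.004" --pt "0 0.02 0" --pt "0 0.015 0" --pt "0 0.008 0" --pt "0 0.005 0" --pt "0 0.003 0" --pt "0 0.002 0" --pt "0 0 0" --turn '[0,0,0,0,0,0,0,0]'

```text
time_s: 17.38
eef_pos: [416.0, -172.6, 6.2]
ee_rot: [-0.477, 0.476, -0.522, 0.523]
force: [-0.7, 0.3, -1.1]
grip_width: 0.45
```

>>> drive_tool --gripper '[1,1,0.4,0.4,0.4,0.4,0.4,0.4,0.4,0.4,0.4]' --pt "0 0.001 0" --pt "0 0 0" --pt "0 0 0" --pt "0 0 0" --pt "0 0 0" --pt "0 -0.01 0" --pt "0 -0.03 0" --pt "0 -0.035 0" --pt "0 -0.035 0" --pt "0 -0.02 0" --pt "0 0 0" --turn '[0,0,0,0,0,0,0,0,0,0,0]'

```text
time_s: 18.3
eef_pos: [417.4, -173.7, 139.8]
ee_rot: [-0.477, 0.476, -0.519, 0.525]
force: [0.3, -0.7, -0.0]
grip_width: 0.598
```

```bash
python3 - <<'E'
from place import *
s,im,d=cap('wrist','w13'); print(s['time_s'],s['eef_pos'],yawof(s),s['grip_width'],s['force'])
P,u,v=cloud('wrist',d,s); hsv=cv2.cvtColor(im,cv2.COLOR_RGB2HSV)
from mag import rectm
rectm(P,(P[:,2]>13.5)&(P[:,2]<22)&(P[:,0]<500),'carrier')
E
```

```text
18.3 [ 417.42840085 -173.70163719  139.80891167] -95.270892470247 0.5982098204859186 [ 0.28353578 -0.74548421 -0.04609242]
carrier 7097 [[447.4, -76.1], [240.2, 91.4], 87.6] z [13.7 16.6 18.2]
```

View pics/w13.png

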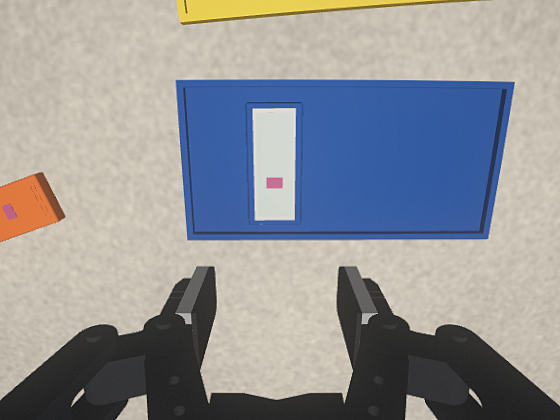

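Blue carrier 1 lies flat in the tray, with its top at 16.6 mm, centred and clear of the rims. Next, the post again.

```bash
python3 - <<'E'
from place import *
a=m2w(0,125)
plan([(a[0],a[1],150,MY,38)],0.55)
E
```

```text
17 {"gripper": [0.55, 0.55, 0.55, 0.55, 0.55, 0.55, 0.55, 0.55, 0.55, 0.55, 0.55, 0.55, 0.55, 0.55, 0.55, 0.55, 0.55], "offset": [[-0.031, -0.001, 0.003], [-0.031, -0.0, 0.006], [-0.03, -0.001, 0.01], [-0.028, -0.001, 0.012], [-0.027, -0.001, 0.016], [-0.026, -0.0, 0.019], [-0.023, -0.001, 0.021], [-0.02, -0.001, 0.024], [-0.018, -0.001, 0.026], [-0.015, -0.0, 0.027], [-0.011, -0.001, 0.029], [-0.009, -0.001, 0.03], [-0.005, -0.001, 0.031], [-0.002, -0.0, 0.032], [0.002, -0.001, 0.031], [0.005, -0.001, 0.031], [0.0083, -0.0006, 0.0301]], "turn": [-6.3, -6.3, -6.2, -6.3, -6.3, -6.3, -6.2, -6.3, -6.3, -6.3, -6.2, -6.3, -6.3, -6.3, -6.2, -6.3, -6.3]}
end [513.4 350.8 150. ] 11.4
```

>>> drive_tool --gripper '[0.55,0.55,0.55,0.55,0.55,0.55,0.55,0.55,0.55,0.55,0.55,0.55,0.55,0.55,0.55,0.55,0.55,0.55,0.55,0.55]' --pt "-0.031 -0.001 0.003" --pt "-0.031 0 0.006" --pt "-0.03 -0.001 0.01" --pt "-0.028 -0.001 0.012" --pt "-0.027 -0.001 0.016" --pt "-0.026 0 0.019" --pt "-0.023 -0.001 0.021" --pt "-0.02 -0.001 0.024" --pt "-0.018 -0.001 0.026" --pt "-0.015 0 0.027" --pt "-0.011 -0.001 0.029" --pt "-0.009 -0.001 0.03" --pt "-0.005 -0.001 0.031" --pt "-0.002 0 0.032" --pt "0.002 -0.001 0.031" --pt "0.005 -0.001 0.031" --pt "0.0083 -0.001 0.0301" --pt "0 0 0" --pt "0 0 0" --pt "0 0 0" --turn '[-6.3,-6.3,-6.2,-6.3,-6.3,-6.3,-6.2,-6.3,-6.3,-6.3,-6.2,-6.3,-6.3,-6.3,-6.2,-6.3,-6.3,0,0,0]'

```text
time_s: 20.02
eef_pos: [512.1, 350.6, 147.0]
ee_rot: [-0.703, 0.704, 0.069, -0.071]
force: [0.5, 0.9, -0.4]
grip_width: 0.454
```

```bash
python3 - <<'E'
from place import *
s,im,d=cap('wrist','w14'); print(s['time_s'],s['eef_pos'],yawof(s)); P,u,v=cloud('wrist',d,s); m=w2m(P)
from mag import rectm
rectm(m,(abs(m[:,0])<18)&(m[:,2]>80)&(m[:,2]<88)&(m[:,1]>60)&(m[:,1]<140),'post')
rectm(m,(abs(m[:,0]+75)<40)&(abs(m[:,1]-85)<40)&(m[:,2]>105)&(m[:,2]<120),'handle')
plan([(*m2w(0,125,53)[:3],MY,20)],.55)
E
```

```text
20.0167 [512.13000603 350.63011842 146.95306742] 11.34890802094463
post 1612 [[0.5, 124.9], [30.2, 19.8], 89.5] z [81.5 84.2 85.6]
handle 1563 [[-78.5, 86.8], [13.2, 39.9], 71.8] z [105.3 111.5 113. ]
5 {"gripper": [0.55, 0.55, 0.55, 0.55, 0.55], "offset": [[0.0, 0.019, 0.0], [0.0, 0.019, 0.0], [0.001, 0.019, 0.0], [-0.0, 0.018, 0.0], [0.0001, 0.0193, 0.0002]], "turn": [-0.0, -0.0, -0.1, 0.0, 0.0]}
end [513.4 350.7  53. ] 11.4
```

View pics/w14.png

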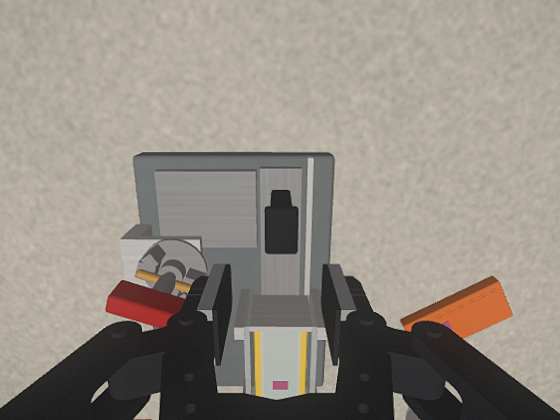

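The post sits between the fingers and the handle is still parked. I'll do the feed stroke.

>>> drive_tool --gripper '[0.55,0.55,0.55,0.55,0.55,0.55,1,1,1,1,1,1,1,1,1,1,1,1,1]' --pt "0.001 0.019 0" --pt "0 0.019 0" --pt "0 0.019 0" --pt "0 0.019 0" --pt "0 0.018 0" --pt "0 0 0" --pt "0 0 0" --pt "0 0 0" --pt "0 0 0" --pt "0 0 0" --pt "0 0 -0.006" --pt "0 0 -0.006" --pt "0 0 -0.006" --pt "0 0 -0.006" --pt "0 0 -0.006" --pt "0 0 -0.006" --pt "0 0 -0.006" --pt "0 0 -0.005" --pt "0 0 0" --turn '[0,0,0,0,0,0,0,0,0,0,0,0,0,0,0,0,0,0,0]' --force 60

```text
time_s: 21.65
eef_pos: [523.6, 307.1, 55.6]
ee_rot: [0.705, -0.702, -0.071, 0.069]
force: [3.1, 10.9, 3.2]
grip_width: 0.15
```

>>> drive_tool --gripper '[1,1,1,1,1,1,1,1,1,1,0.55,0.55,0.55,0.55,0.55,0.55,0.55,0.55]' --pt "0 0 0" --pt "0 0 0.006" --pt "0 0 0.006" --pt "0 0 0.006" --pt "0 0 0.006" --pt "0 0 0.006" --pt "0 0 0.006" --pt "0 0 0.006" --pt "0 0 0.006" --pt "0 0 0" --pt "0 0 -0.001" --pt "0 0 0" --pt "0 0 0" --pt "0 -0.025 0" --pt "0 -0.035 0" --pt "0 -0.035 0" --pt "0 0 0" --pt "0 0 0" --turn '[0,0,0,0,0,0,0,0,0,0,0,0,0,0,0,0,0,0]'

```text
time_s: 23.15
eef_pos: [514.0, 351.9, 150.7]
ee_rot: [0.704, -0.703, -0.072, 0.069]
force: [0.7, -0.5, -0.7]
grip_width: 0.449
```

```bash
cat > chk.py <<'E'
from h import *
from mag import rectm
def post(f):
    s,im,d=cap('wrist',f); P,u,v=cloud('wrist',d,s); m=w2m(P); print(s['time_s'],s['eef_pos'].round(1),s['grip_width'])
    rectm(m,(abs(m[:,0])<18)&(m[:,2]>80)&(m[:,2]<88)&(m[:,1]>60)&(m[:,1]<140),'post')
def outc(f):
    s,im,d=cap('scene',f); P,u,v=cloud('scene',d); m=w2m(P); hsv=cv2.cvtColor(im,cv2.COLOR_RGB2HSV)
    for n,a,b in [('blue',100,130),('yellow',18,34)]:
        rectm(m,(hsv[v,u,0]>a)&(hsv[v,u,0]<b)&(hsv[v,u,1]>80)&(m[:,1]<-53)&(m[:,1]>-110)&(abs(m[:,0])<30)&(m[:,2]>24)&(m[:,2]<36),n)
    i=cv2.cvtColor(im,cv2.COLOR_RGB2BGR); cv2.imwrite('pics/%s.png'%f,cv2.resize(i[80:230,170:370],None,fx=3,fy=3))
E
python3 - <<'E'
from chk import *
post('w15'); outc('s15')
a=m2w(0,-73); plan([(a[0],a[1],120,MY,38),(a[0],a[1],50,MY,35)],0.3)
E
```

```text
23.15 [514.  351.9 150.7] 0.44926116430781654
post 1531 [[0.4, 125.3], [29.3, 19.8], 89.4] z [81.9 84.3 85.6]
blue few
yellow 102 [[1.9, -73.1], [40.6, 38.6], 1.7] z [24.6 30.  33.1]
8 {"gripper": [0.3, 0.3, 0.3, 0.3, 0.3, 0.3, 0.3, 0.3], "offset": [[0.0, 0.005, -0.033], [0.0, 0.004, -0.033], [0.0, 0.005, -0.033], [0.0, 0.005, -0.033], [0.0, 0.004, -0.034], [0.0003, 0.0048, -0.0327], [-0.0, 0.035, 0.0], [-0.0, 0.035, 0.0]], "turn": [0.0, 0.0, 0.0, 0.0, 0.0, 0.0, 0.0, 0.0]}
end [552.6 156.6  50. ] 11.4
```

View pics/s15.png

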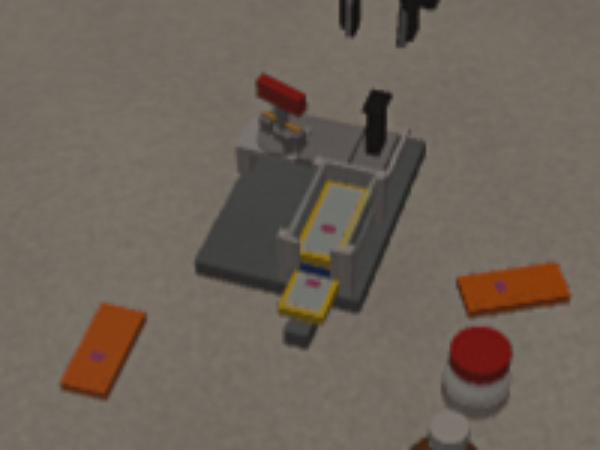

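A yellow carrier is out and the slide is home. I'll fetch it.

>>> drive_tool --gripper '[0.3,0.3,0.3,0.3,0.3,0.3,0.3,0.3,0.3,0.3,0.3]' --pt "0 0.005 -0.033" --pt "0 0.004 -0.033" --pt "0 0.005 -0.033" --pt "0 0.005 -0.033" --pt "0 0.004 -0.034" --pt "0 0.005 -0.033" --pt "0 0 0" --pt "0 0.035 0" --pt "0 0.035 0" --pt "0 0 0" --pt "0 0 0" --turn '[0,0,0,0,0,0,0,0,0,0,0]'

```text
time_s: 24.17
eef_pos: [551.7, 156.7, 49.5]
ee_rot: [0.704, -0.704, -0.069, 0.072]
force: [0.4, -0.0, 1.8]
grip_width: 0.702
```

```bash
python3 - <<'E'
from chk import *
s,im,d=cap('wrist','w16'); P,u,v=cloud('wrist',d,s); m=w2m(P); print(s['eef_pos'],w2m(np.array([s['eef_pos']])))
rectm(m,(m[:,1]<-62)&(m[:,1]>-110)&(abs(m[:,0])<30)&(m[:,2]>28)&(m[:,2]<36),'c')
E
```

```text
[551.65056268 156.66744028  49.48783058] [[ -0.8557095  -72.79967452  49.48783058]]
c 3743 [[0.1, -74.9], [40.3, 25.9], 0.7] z [31.3 32.6 33.9]
```

>>> drive_tool --gripper '[0.3,0.3,0.3,0.3,1,1,1,1,1,1,1,1,1,1,1,1,1,1,1,1]' --pt "0.001 0.016 0" --pt "0 0.016 0" --pt "0 0 0" --pt "0 0 0" --pt "0 0 0" --pt "0 0 0" --pt "0 0 0" --pt "0 0 0" --pt "0 0 0" --pt "0 0 0" --pt "0 0 -0.004" --pt "0 0 -0.008" --pt "0 0 -0.008" --pt "0 0 -0.008" --pt "0 0 -0.008" --pt "0 0 -0.008" --pt "0 0 -0.008" --pt "0 0 -0.008" --pt "0 0 -0.005" --pt "0 0 0" --turn '[0,0,0,0,0,0,0,0,0,0,0,0,0,0,0,0,0,0,0,0]' --force 50

```text
time_s: 25.88
eef_pos: [567.8, 92.0, 20.3]
ee_rot: [-0.703, 0.704, 0.071, -0.069]
force: [-0.5, -3.2, 7.0]
grip_width: 0.445
```

```bash
python3 - <<'E'
from place import *
from chk import *
s,im,d=cap('wrist','w17'); P,u,v=cloud('wrist',d,s); m=w2m(P); print(s['eef_pos'],w2m(np.array([s['eef_pos']])),s['grip_width'],s['force'])
hsv=cv2.cvtColor(im,cv2.COLOR_RGB2HSV)
rectm(m,(m[:,1]<-57)&(m[:,1]>-210)&(abs(m[:,0])<30)&(m[:,2]>28)&(m[:,2]<36),'c')
tr=trays('t17'); x,y,w=tgt(tr['yellow'],50,28); print(x,y,w)
p=s['eef_pos']
plan([(p[0],p[1],110,MY,30),(x,y,80,w,33)],1)
E
```

```text
[567.84289971  91.98668223  20.28933158] [[   2.23254512 -139.40489146   20.28933158]] 0.445452963820808 [-0.5453319  -3.18402068  7.02066078]
c 24029 [[0.1, -109.4], [90.6, 59.8], 89.8] z [30.7 32.5 34.2]
blue centre 438.4 -226.3 long-axis 84.8 size 237 117 z [ 0.3  4.3 11.3] 3195
yellow centre 603.5 -244.5 long-axis 89.1 size 244 120 z [ 0.1  4.1 10.3] 3483
576.2824202030688 -194.07701765089078 -90.8975830078125
19 {"gripper": [1, 1, 1, 1, 1, 1, 1, 1, 1, 1, 1, 1, 1, 1, 1, 1, 1, 1, 1], "offset": [[-0.0, -0.03, -0.0], [-0.0, -0.03, -0.0], [-0.0, -0.0296, -0.0], [-0.003, 0.002, -0.018], [-0.001, 0.002, -0.017], [0.001, 0.002, -0.018], [0.003, 0.001, -0.018], [0.005, 0.002, -0.017], [0.007, 0.002, -0.017], [0.008, 0.002, -0.016], [0.01, 0.002, -0.014], [0.012, 0.002, -0.014], [0.013, 0.002, -0.012], [0.015, 0.002, -0.01], [0.015, 0.001, -0.009], [0.017, 0.002, -0.007], [0.017, 0.002, -0.005], [0.018, 0.002, -0.003], [0.0174, 0.002, -0.0012]], "turn": [0.0, 0.0, 0.0, 6.4, 6.4, 6.4, 6.4, 6.4, 6.4, 6.4, 6.4, 6.3, 6.4, 6.4, 6.4, 6.4, 6.4, 6.4, 6.4]}
end [ 576.3 -194.    80. ] -90.9
```

View pics/w17.png

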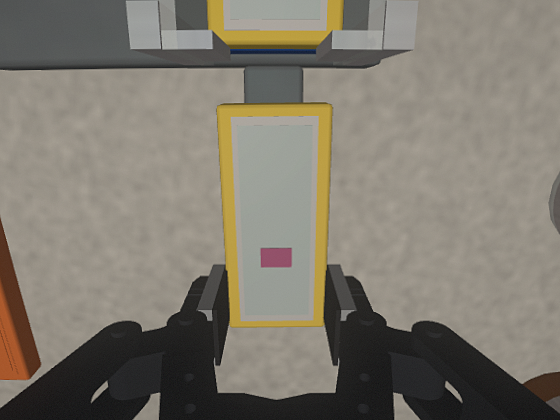

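View pics/t17.png

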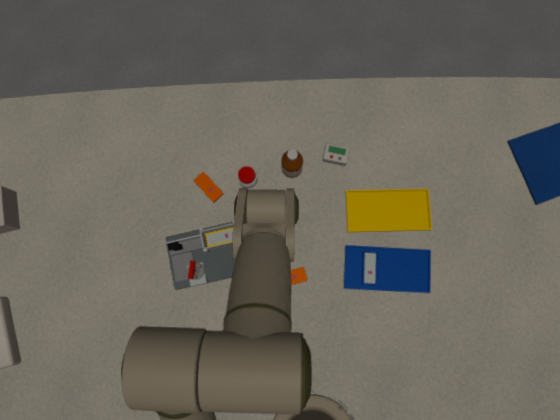

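The yellow carrier is held level at its front end. In the top view both trays have not moved and the blue carrier sits at (370,268). I'll carry this one to the yellow tray.

>>> drive_tool --gripper '[1,1,1,1,1,1,1,1,1,1,1,1,1,1,1,1,1,1,1,1]' --pt "0 -0.03 0" --pt "0 -0.03 0" --pt "0 -0.03 0" --pt "-0.003 0.002 -0.018" --pt "-0.001 0.002 -0.017" --pt "0.001 0.002 -0.018" --pt "0.003 0.001 -0.018" --pt "0.005 0.002 -0.017" --pt "0.007 0.002 -0.017" --pt "0.008 0.002 -0.016" --pt "0.01 0.002 -0.014" --pt "0.012 0.002 -0.014" --pt "0.013 0.002 -0.012" --pt "0.015 0.002 -0.01" --pt "0.015 0.001 -0.009" --pt "0.017 0.002 -0.007" --pt "0.017 0.002 -0.005" --pt "0.018 0.002 -0.003" --pt "0.017 0.002 -0.003" --pt "0 0 0" --turn '[0,0,0,6.4,6.4,6.4,6.4,6.4,6.4,6.4,6.4,6.3,6.4,6.4,6.4,6.4,6.4,6.4,6.4,0]'

```text
time_s: 27.65
eef_pos: [572.9, -195.9, 78.6]
ee_rot: [-0.494, 0.495, -0.506, 0.506]
force: [-0.3, -0.5, -1.0]
grip_width: 0.452
```

>>> drive_tool --gripper '[1,1,1]' --pt "0 0 0" --pt "0 0 0" --pt "0 0 0" --turn '[0,0,0]'

```text
time_s: 27.9
eef_pos: [573.5, -192.0, 79.2]
ee_rot: [0.497, -0.497, 0.503, -0.503]
force: [-0.0, 0.4, -1.3]
grip_width: 0.455
```

```bash
python3 - <<'E'
from place import *
from mag import rectm
s,im,d=cap('wrist','w18'); print(s['time_s'],s['eef_pos'],yawof(s),s['grip_width'],s['force'])
P,u,v=cloud('wrist',d,s); hsv=cv2.cvtColor(im,cv2.COLOR_RGB2HSV)
rectm(P,(hsv[v,u,0]>18)&(hsv[v,u,0]<34)&(hsv[v,u,1]>80)&(P[:,2]>70),'carrier')
E
```

```text
27.9 [ 573.5453916  -192.01280763   79.16655402] -90.73812781683279 0.45458955085055797 [-0.01410831  0.39902284 -1.31748123]
carrier 7226 [[600.9, -200.3], [90.0, 90.4], 89.5] z [88.6 90.3 91.6]
```

View pics/w18.png

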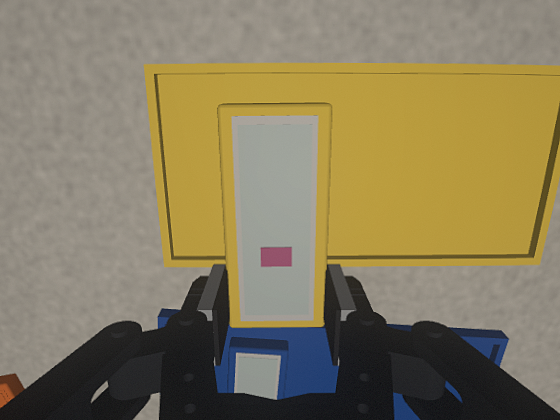

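>>> drive_tool --gripper '[1,1,1,1,1,1,1,1,1,0.4,0.4,0.4,0.4,0.4,0.4,0.4,0.4,0.4,0.4]' --pt "0 0.02 0.003" --pt "0 0.02 0" --pt "0 0.015 0" --pt "0 0.008 0" --pt "0 0.005 0" --pt "0 0.003 0" --pt "0 0.002 0" --pt "0 0.001 0" --pt "0 0 0" --pt "0 0 0" --pt "0 0 0" --pt "0 0 0" --pt "0 -0.01 0" --pt "0 -0.03 0" --pt "0 -0.035 0" --pt "0 -0.035 0" --pt "0 -0.025 0" --pt "0 0 0" --pt "0 0 0" --turn '[0,0,0,0,0,0,0,0,0,0,0,0,0,0,0,0,0,0,0]'

```text
time_s: 29.53
eef_pos: [577.0, -193.2, 142.0]
ee_rot: [-0.496, 0.496, -0.503, 0.505]
force: [0.2, -1.3, -0.9]
grip_width: 0.598
```

```bash
python3 - <<'E'
from place import *
s,im,d=cap('wrist','w19'); print(s['time_s'],s['eef_pos'],yawof(s))
a=m2w(0,125)
plan([(a[0],a[1],148,MY,38)],0.55)
E
```

```text
29.5333 [ 576.9763494  -193.1795703   141.95636272] -90.87900165728615
16 {"gripper": [0.55, 0.55, 0.55, 0.55, 0.55, 0.55, 0.55, 0.55, 0.55, 0.55, 0.55, 0.55, 0.55, 0.55, 0.55, 0.55], "offset": [[-0.034, -0.0, -0.004], [-0.034, -0.001, -0.001], [-0.034, -0.0, 0.003], [-0.034, -0.001, 0.007], [-0.032, -0.0, 0.011], [-0.031, -0.001, 0.014], [-0.03, -0.0, 0.017], [-0.027, -0.001, 0.021], [-0.025, -0.0, 0.024], [-0.022, -0.001, 0.026], [-0.019, -0.0, 0.028], [-0.015, -0.001, 0.031], [-0.012, -0.0, 0.032], [-0.009, -0.001, 0.033], [-0.005, -0.0, 0.034], [-0.0006, -0.0008, 0.0339]], "turn": [-6.4, -6.4, -6.4, -6.4, -6.4, -6.4, -6.3, -6.4, -6.4, -6.4, -6.4, -6.4, -6.4, -6.4, -6.4, -6.4]}
end [513.4 350.8 148. ] 11.4
```

View pics/w19.png

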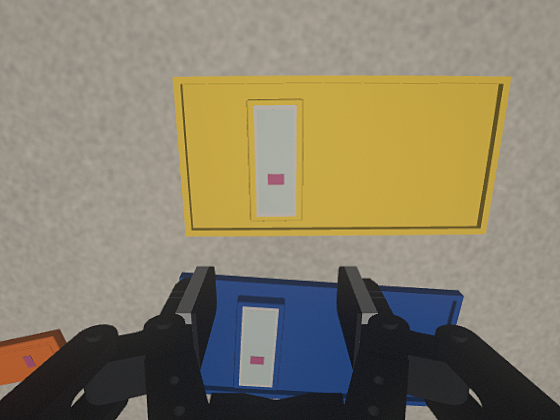

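The yellow carrier lies flat and centred in its tray at (275,160). Third cycle.

>>> drive_tool --gripper '[0.55,0.55,0.55,0.55,0.55,0.55,0.55,0.55,0.55,0.55,0.55,0.55,0.55,0.55,0.55,0.55,0.55,0.55,0.55]' --pt "-0.034 0 -0.004" --pt "-0.034 -0.001 -0.001" --pt "-0.034 0 0.003" --pt "-0.034 -0.001 0.007" --pt "-0.032 0 0.011" --pt "-0.031 -0.001 0.014" --pt "-0.03 0 0.017" --pt "-0.027 -0.001 0.021" --pt "-0.025 0 0.024" --pt "-0.022 -0.001 0.026" --pt "-0.019 0 0.028" --pt "-0.015 -0.001 0.031" --pt "-0.012 0 0.032" --pt "-0.009 -0.001 0.033" --pt "-0.005 0 0.034" --pt "-0.001 -0.001 0.034" --pt "0 0 0" --pt "0 0 0" --pt "0 0 0" --turn '[-6.4,-6.4,-6.4,-6.4,-6.4,-6.4,-6.3,-6.4,-6.4,-6.4,-6.4,-6.4,-6.4,-6.4,-6.4,-6.4,0,0,0]'

```text
time_s: 31.17
eef_pos: [512.8, 350.1, 146.8]
ee_rot: [-0.703, 0.704, 0.069, -0.071]
force: [-1.0, 0.4, -0.1]
grip_width: 0.449
```

```bash
python3 - <<'E'
from chk import *
post('w20'); s=ctrl.sense(); print(w2m(np.array([s['eef_pos']])),yawof(s))
E
```

```text
31.1667 [512.8 350.1 146.8] 0.4485232382642132
post 1601 [[0.5, 125.0], [29.8, 19.9], 89.9] z [82.3 84.3 85.6]
[[ -0.45754313 124.08605499 147.1188141 ]] 11.315484232859287
```

>>> drive_tool --gripper '[0.55,0.55,0.55,0.55,0.55,0.55,1,1,1,1,1,1,1,1,1,1,1,1,1]' --pt "0.001 0.019 0.001" --pt "0 0.019 0" --pt "0 0.019 0" --pt "0 0.019 0" --pt "0 0.018 0" --pt "0 0 0" --pt "0 0 0" --pt "0 0 0" --pt "0 0 0" --pt "0 0 0" --pt "0 0 -0.006" --pt "0 0 -0.006" --pt "0 0 -0.006" --pt "0 0 -0.006" --pt "0 0 -0.006" --pt "0 0 -0.006" --pt "0 0 -0.006" --pt "0 0 -0.005" --pt "0 0 0" --turn '[0,0,0,0,0,0,0,0,0,0,0,0,0,0,0,0,0,0,0]' --force 60

```text
time_s: 32.8
eef_pos: [523.6, 307.4, 55.4]
ee_rot: [0.705, -0.702, -0.071, 0.069]
force: [-1.9, 9.2, 5.5]
grip_width: 0.149
```

>>> drive_tool --gripper '[1,1,1,1,1,1,1,1,1,1,0.55,0.55,0.55,0.55,0.55,0.55,0.55,0.55]' --pt "0 0 0" --pt "0 0 0.006" --pt "0 0 0.006" --pt "0 0 0.006" --pt "0 0 0.006" --pt "0 0 0.006" --pt "0 0 0.006" --pt "0 0 0.006" --pt "0 0 0.006" --pt "0 0 0" --pt "0 0 -0.001" --pt "0 0 0" --pt "0 0 0" --pt "0 -0.025 0" --pt "0 -0.035 0" --pt "0 -0.035 0" --pt "0 0 0" --pt "0 0 0" --turn '[0,0,0,0,0,0,0,0,0,0,0,0,0,0,0,0,0,0]'

```text
time_s: 34.3
eef_pos: [514.6, 352.3, 150.8]
ee_rot: [0.704, -0.703, -0.072, 0.069]
force: [-0.0, 0.3, -1.2]
grip_width: 0.451
```

```bash
python3 - <<'E'
from chk import *
post('w21'); outc('s21')
a=m2w(0.5,-73); plan([(a[0],a[1],120,MY,38),(a[0],a[1],50,MY,35)],0.3)
E
```

```text
34.3 [514.6 352.3 150.8] 0.45148816387464646
post 1531 [[0.3, 125.1], [19.8, 29.7], 0.4] z [82.2 84.2 85.7]
blue 82 [[2.3, -73.2], [41.0, 37.8], 2.0] z [24.8 29.5 33.6]
yellow few
8 {"gripper": [0.3, 0.3, 0.3, 0.3, 0.3, 0.3, 0.3, 0.3], "offset": [[0.0, 0.005, -0.033], [0.0, 0.004, -0.033], [0.0, 0.005, -0.033], [0.0, 0.005, -0.034], [0.0, 0.004, -0.033], [0.0002, 0.0048, -0.033], [-0.0, 0.035, 0.0], [-0.0, 0.035, 0.0]], "turn": [0.0, 0.0, 0.0, 0.0, 0.0, 0.0, 0.0, 0.0]}
end [553.  156.7  50. ] 11.4
```

View pics/s21.png

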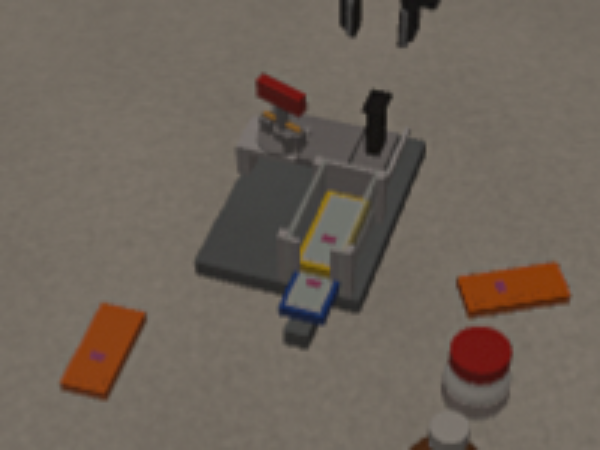

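The second blue carrier is out, with the last yellow one above it.

>>> drive_tool --gripper '[0.3,0.3,0.3,0.3,0.3,0.3,0.3,0.3,0.3,0.3,0.3]' --pt "0 0.005 -0.033" --pt "0 0.004 -0.033" --pt "0 0.005 -0.033" --pt "0 0.005 -0.034" --pt "0 0.004 -0.033" --pt "0 0.005 -0.033" --pt "0 0 0" --pt "0 0.035 0" --pt "0 0.035 0" --pt "0 0 0" --pt "0 0 0" --turn '[0,0,0,0,0,0,0,0,0,0,0]'

```text
time_s: 35.32
eef_pos: [552.1, 157.1, 49.5]
ee_rot: [0.704, -0.704, -0.069, 0.072]
force: [0.6, 0.3, 0.5]
grip_width: 0.701
```

```bash
python3 - <<'E'
from chk import *
s,im,d=cap('wrist','w22'); P,u,v=cloud('wrist',d,s); m=w2m(P); print(s['eef_pos'],w2m(np.array([s['eef_pos']])))
rectm(m,(m[:,1]<-62)&(m[:,1]>-110)&(abs(m[:,0])<30)&(m[:,2]>28)&(m[:,2]<36),'c')
E
```

```text
[552.06905657 157.05688646  49.50858532] [[ -0.36849512 -72.50063005  49.50858532]]
c 3762 [[0.6, -75.0], [26.2, 40.1], 89.4] z [31.3 32.7 33.9]
```

>>> drive_tool --gripper '[0.3,0.3,0.3,0.3,1,1,1,1,1,1,1,1,1,1,1,1,1,1,1,1]' --pt "0.001 0.016 0" --pt "0 0.016 0" --pt "0 0 0" --pt "0 0 0" --pt "0 0 0" --pt "0 0 0" --pt "0 0 0" --pt "0 0 0" --pt "0 0 0" --pt "0 0 0" --pt "0 0 -0.004" --pt "0 0 -0.008" --pt "0 0 -0.008" --pt "0 0 -0.008" --pt "0 0 -0.008" --pt "0 0 -0.008" --pt "0 0 -0.008" --pt "0 0 -0.008" --pt "0 0 -0.005" --pt "0 0 0" --turn '[0,0,0,0,0,0,0,0,0,0,0,0,0,0,0,0,0,0,0,0]' --force 50

```text
time_s: 37.03
eef_pos: [568.2, 92.4, 20.3]
ee_rot: [-0.703, 0.704, 0.071, -0.069]
force: [-0.2, -3.2, 6.9]
grip_width: 0.451
```

```bash
python3 - <<'E'
from place import *
from chk import *
s,im,d=cap('wrist','w23'); P,u,v=cloud('wrist',d,s); m=w2m(P); print(s['eef_pos'],w2m(np.array([s['eef_pos']])),s['grip_width'],s['force'])
rectm(m,(m[:,1]<-57)&(m[:,1]>-210)&(abs(m[:,0])<30)&(m[:,2]>28)&(m[:,2]<36),'c')
tr=trays('t23'); x,y,w=tgt(tr['blue'],-50,28); print(x,y,w)
p=s['eef_pos']
plan([(p[0],p[1],110,MY,30),(x,y,80,w,33)],1)
E
```

```text
[568.21499189  92.41799825  20.30022326] [[   2.68254914 -139.05563155   20.30022326]] 0.4509761311176951 [-0.15496275 -3.21554408  6.93376321]
c 23985 [[-0.2, -109.4], [59.8, 90.4], 0.3] z [30.7 32.5 34.2]
blue centre 438.5 -226.5 long-axis 84.5 size 237 117 z [ 0.4  4.2 11.5] 3193
yellow centre 603.5 -244.3 long-axis 89.1 size 244 120 z [ 0.1  4.3 12.8] 3162
405.84515545208393 -273.54776083703683 -95.49618530273438
20 {"gripper": [1, 1, 1, 1, 1, 1, 1, 1, 1, 1, 1, 1, 1, 1, 1, 1, 1, 1, 1, 1], "offset": [[-0.0, -0.03, -0.0], [-0.0, -0.03, -0.0], [-0.0001, -0.0296, -0.0], [-0.014, 0.002, -0.019], [-0.011, 0.002, -0.021], [-0.009, 0.001, -0.021], [-0.007, 0.002, -0.023], [-0.004, 0.002, -0.023], [-0.001, 0.002, -0.024], [0.0, 0.001, -0.023], [0.004, 0.002, -0.024], [0.006, 0.002, -0.022], [0.009, 0.002, -0.022], [0.011, 0.001, -0.021], [0.013, 0.002, -0.02], [0.015, 0.002, -0.018], [0.017, 0.002, -0.016], [0.019, 0.001, -0.014], [0.02, 0.002, -0.012], [0.0213, 0.002, -0.0103]], "turn": [0.0, 0.0, 0.0, 6.3, 6.3, 6.3, 6.3, 6.2, 6.3, 6.3, 6.3, 6.3, 6.3, 6.3, 6.3, 6.3, 6.2, 6.3, 6.3, 6.3]}
end [ 405.9 -273.5   80. ] -95.5
```

View pics/t23.png

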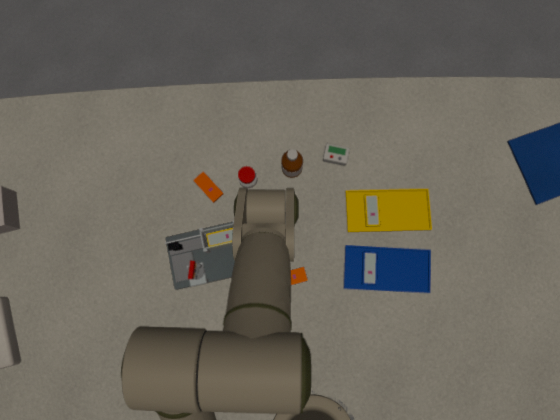

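View pics/w23.png

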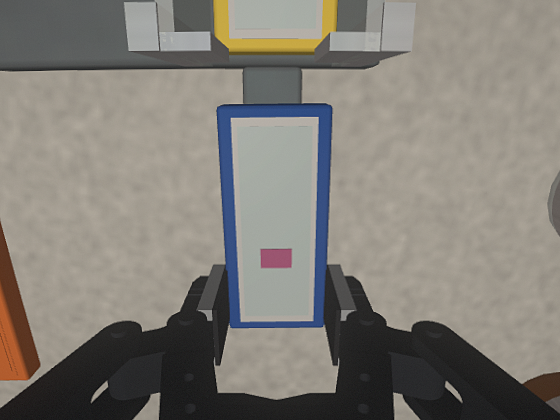

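The second blue carrier is held level and the trays have not moved. I'll carry it over.

>>> drive_tool --gripper '[1,1,1,1,1,1,1,1,1,1,1,1,1,1,1,1,1,1,1,1]' --pt "0 -0.03 0" --pt "0 -0.03 0" --pt "0 -0.03 0" --pt "-0.014 0.002 -0.019" --pt "-0.011 0.002 -0.021" --pt "-0.009 0.001 -0.021" --pt "-0.007 0.002 -0.023" --pt "-0.004 0.002 -0.023" --pt "-0.001 0.002 -0.024" --pt "0 0.001 -0.023" --pt "0.004 0.002 -0.024" --pt "0.006 0.002 -0.022" --pt "0.009 0.002 -0.022" --pt "0.011 0.001 -0.021" --pt "0.013 0.002 -0.02" --pt "0.015 0.002 -0.018" --pt "0.017 0.002 -0.016" --pt "0.019 0.001 -0.014" --pt "0.02 0.002 -0.012" --pt "0.021 0.002 -0.01" --turn '[0,0,0,6.3,6.3,6.3,6.3,6.2,6.3,6.3,6.3,6.3,6.3,6.3,6.3,6.3,6.2,6.3,6.3,6.3]'

```text
time_s: 38.8
eef_pos: [404.5, -273.6, 79.2]
ee_rot: [-0.474, 0.474, -0.524, 0.525]
force: [0.2, 0.7, -1.4]
grip_width: 0.448
```

>>> drive_tool --gripper '[1,1,1,1]' --pt "0 0 0" --pt "0 0 0" --pt "0 0 0" --pt "0 0 0" --turn '[0,0,0,0]'

```text
time_s: 39.13
eef_pos: [405.5, -271.6, 79.1]
ee_rot: [0.476, -0.476, 0.523, -0.523]
force: [0.3, -0.4, -1.9]
grip_width: 0.454
```

```bash
python3 - <<'E'
from place import *
from mag import rectm
s,im,d=cap('wrist','w24'); print(s['time_s'],s['eef_pos'],yawof(s),s['grip_width'],s['force'])
P,u,v=cloud('wrist',d,s); hsv=cv2.cvtColor(im,cv2.COLOR_RGB2HSV)
rectm(P,(hsv[v,u,0]>100)&(hsv[v,u,0]<130)&(hsv[v,u,1]>80)&(P[:,2]>70),'carrier')
E
```

```text
39.1333 [ 405.52267462 -271.58970098   79.1290714 ] -95.35660381103087 0.453570886644158 [ 0.29378415 -0.39167591 -1.91854584]
carrier 6932 [[433.1, -285.2], [93.1, 72.3], 1.4] z [88.6 90.2 91.5]
```

View pics/w24.png

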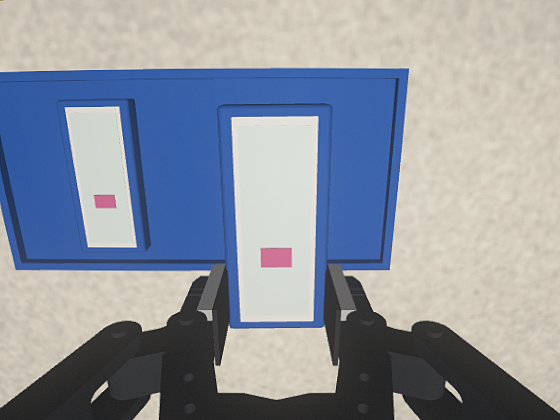

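>>> drive_tool --gripper '[1,1,1,1,1,1,1,1,1,0.4,0.4,0.4,0.4,0.4,0.4,0.4,0.4,0.4,0.4]' --pt "0 0.02 0" --pt "0 0.02 0" --pt "0 0.015 0" --pt "0 0.008 0" --pt "0 0.005 0" --pt "0 0.003 0" --pt "0 0.002 0" --pt "0 0.001 0" --pt "0 0 0" --pt "0 0 0" --pt "0 0 0" --pt "0 0 0" --pt "0 -0.01 0" --pt "0 -0.03 0" --pt "0 -0.035 0" --pt "0 -0.035 0" --pt "0 -0.025 0" --pt "0 0 0" --pt "0 0 0" --turn '[0,0,0,0,0,0,0,0,0,0,0,0,0,0,0,0,0,0,0]'

```text
time_s: 40.77
eef_pos: [405.6, -272.7, 141.6]
ee_rot: [-0.476, 0.476, -0.522, 0.524]
force: [-0.7, 0.1, -0.3]
grip_width: 0.606
```

```bash
python3 - <<'E'
from place import *
s,im,d=cap('wrist','w25'); print(s['time_s'],s['eef_pos'],yawof(s))
a=m2w(0.5,125)
plan([(a[0],a[1],148,MY,38)],0.55)
E
```

```text
40.7667 [ 405.59804437 -272.65775724  141.62802113] -95.47518472022642
17 {"gripper": [0.55, 0.55, 0.55, 0.55, 0.55, 0.55, 0.55, 0.55, 0.55, 0.55, 0.55, 0.55, 0.55, 0.55, 0.55, 0.55, 0.55], "offset": [[-0.037, -0.0, 0.003], [-0.037, -0.001, 0.007], [-0.035, -0.0, 0.011], [-0.034, -0.001, 0.014], [-0.033, -0.0, 0.019], [-0.03, -0.001, 0.022], [-0.028, -0.0, 0.024], [-0.024, -0.001, 0.028], [-0.022, -0.0, 0.031], [-0.018, -0.001, 0.032], [-0.014, -0.0, 0.034], [-0.011, -0.0, 0.036], [-0.006, -0.001, 0.037], [-0.003, -0.0, 0.037], [0.002, -0.001, 0.037], [0.006, -0.0, 0.037], [0.0092, -0.0008, 0.0357]], "turn": [-6.3, -6.3, -6.3, -6.2, -6.3, -6.3, -6.3, -6.3, -6.3, -6.3, -6.3, -6.2, -6.3, -6.3, -6.3, -6.3, -6.3]}
end [513.9 350.8 148. ] 11.4
```

View pics/w25.png

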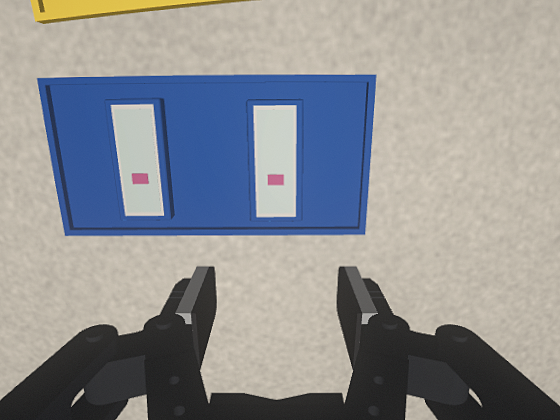

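Both blue carriers lie flat, at (138,160) and (275,160). Last cycle.

>>> drive_tool --gripper '[0.55,0.55,0.55,0.55,0.55,0.55,0.55,0.55,0.55,0.55,0.55,0.55,0.55,0.55,0.55,0.55,0.55,0.55,0.55,0.55]' --pt "-0.037 0 0.003" --pt "-0.037 -0.001 0.007" --pt "-0.035 0 0.011" --pt "-0.034 -0.001 0.014" --pt "-0.033 0 0.019" --pt "-0.03 -0.001 0.022" --pt "-0.028 0 0.024" --pt "-0.024 -0.001 0.028" --pt "-0.022 0 0.031" --pt "-0.018 -0.001 0.032" --pt "-0.014 0 0.034" --pt "-0.011 0 0.036" --pt "-0.006 -0.001 0.037" --pt "-0.003 0 0.037" --pt "0.002 -0.001 0.037" --pt "0.006 0 0.037" --pt "0.009 -0.001 0.036" --pt "0 0 0" --pt "0 0 0" --pt "0 0 0" --turn '[-6.3,-6.3,-6.3,-6.2,-6.3,-6.3,-6.3,-6.3,-6.3,-6.3,-6.3,-6.2,-6.3,-6.3,-6.3,-6.3,-6.3,0,0,0]'

```text
time_s: 42.48
eef_pos: [513.3, 350.3, 146.6]
ee_rot: [-0.703, 0.704, 0.069, -0.071]
force: [-0.7, 0.1, -0.9]
grip_width: 0.45
```

```bash
python3 - <<'E'
from chk import *
post('w26'); s=ctrl.sense(); print(w2m(np.array([s['eef_pos']])),yawof(s))
E
```

```text
42.4833 [513.3 350.3 146.6] 0.449903452790731
post 1608 [[0.4, 125.1], [29.7, 20.0], 90.0] z [82.1 84.3 85.6]
[[-3.24847755e-02  1.24132803e+02  1.47116741e+02]] 11.324406482349664
```

>>> drive_tool --gripper '[0.55,0.55,0.55,0.55,0.55,0.55,1,1,1,1,1,1,1,1,1,1,1,1,1]' --pt "0.001 0.019 0.001" --pt "0 0.019 0" --pt "0 0.019 0" --pt "0 0.019 0" --pt "0 0.018 0" --pt "0 0 0" --pt "0 0 0" --pt "0 0 0" --pt "0 0 0" --pt "0 0 0" --pt "0 0 -0.006" --pt "0 0 -0.006" --pt "0 0 -0.006" --pt "0 0 -0.006" --pt "0 0 -0.006" --pt "0 0 -0.006" --pt "0 0 -0.006" --pt "0 0 -0.005" --pt "0 0 0" --turn '[0,0,0,0,0,0,0,0,0,0,0,0,0,0,0,0,0,0,0]' --force 60

```text
time_s: 44.12
eef_pos: [523.7, 307.4, 55.5]
ee_rot: [0.705, -0.702, -0.07, 0.07]
force: [-6.7, 8.6, 5.5]
grip_width: 0.151
```

>>> drive_tool --gripper '[1,1,1,1,1,1,1,1,1,1,0.55,0.55,0.55,0.55,0.55,0.55,0.55,0.55]' --pt "0 0 0" --pt "0 0 0.006" --pt "0 0 0.006" --pt "0 0 0.006" --pt "0 0 0.006" --pt "0 0 0.006" --pt "0 0 0.006" --pt "0 0 0.006" --pt "0 0 0.006" --pt "0 0 0" --pt "0 0 -0.001" --pt "0 0 0" --pt "0 0 0" --pt "0 -0.025 0" --pt "0 -0.035 0" --pt "0 -0.035 0" --pt "0 0 0" --pt "0 0 0" --turn '[0,0,0,0,0,0,0,0,0,0,0,0,0,0,0,0,0,0]'

```text
time_s: 45.62
eef_pos: [515.4, 352.5, 151.0]
ee_rot: [0.704, -0.703, -0.072, 0.069]
force: [-0.5, -0.4, 0.2]
grip_width: 0.451
```

```bash
python3 - <<'E'
from chk import *
post('w27'); outc('s27')
a=m2w(0.5,-73); plan([(a[0],a[1],120,MY,38),(a[0],a[1],50,MY,35)],0.3)
E
```

```text
45.6167 [515.4 352.5 151. ] 0.4506204283387986
post 1524 [[0.5, 124.9], [20.0, 30.3], 0.8] z [82.2 84.2 85.5]
blue few
yellow 102 [[2.5, -73.2], [38.1, 40.4], 89.9] z [24.4 29.6 32.9]
8 {"gripper": [0.3, 0.3, 0.3, 0.3, 0.3, 0.3, 0.3, 0.3], "offset": [[-0.0, 0.005, -0.033], [-0.0, 0.004, -0.033], [-0.0, 0.005, -0.033], [-0.0, 0.005, -0.034], [-0.0, 0.004, -0.033], [-0.0006, 0.005, -0.033], [0.0, 0.035, 0.0], [0.0, 0.035, 0.0]], "turn": [0.0, 0.0, 0.0, 0.0, 0.0, 0.0, 0.0, 0.0]}
end [553.  156.7  50. ] 11.4
```

View pics/s27.png

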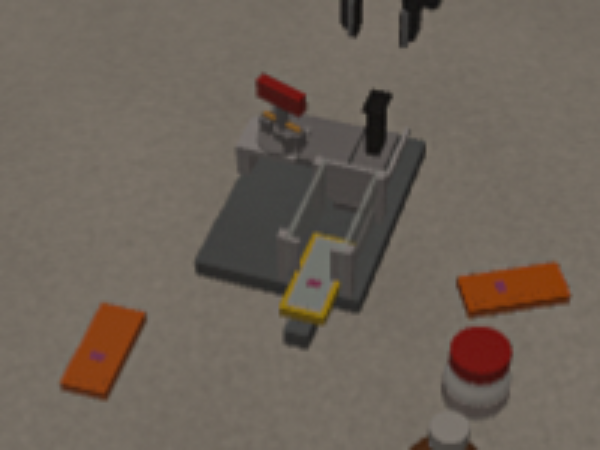

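The last carrier, yellow, is out, and the chute behind it is empty.

>>> drive_tool --gripper '[0.3,0.3,0.3,0.3,0.3,0.3,0.3,0.3,0.3,0.3,0.3]' --pt "0 0.005 -0.033" --pt "0 0.004 -0.033" --pt "0 0.005 -0.033" --pt "0 0.005 -0.034" --pt "0 0.004 -0.033" --pt "0 0.005 -0.033" --pt "0 0 0" --pt "0 0.035 0" --pt "0 0.035 0" --pt "0 0 0" --pt "0 0 0" --turn '[0,0,0,0,0,0,0,0,0,0,0]'

```text
time_s: 46.63
eef_pos: [552.8, 157.2, 49.5]
ee_rot: [0.704, -0.704, -0.069, 0.072]
force: [-0.5, 0.1, 1.2]
grip_width: 0.701
```

```bash
python3 - <<'E'
from chk import *
s,im,d=cap('wrist','w28'); P,u,v=cloud('wrist',d,s); m=w2m(P); print(s['eef_pos'],w2m(np.array([s['eef_pos']])))
rectm(m,(m[:,1]<-62)&(m[:,1]>-110)&(abs(m[:,0])<30)&(m[:,2]>28)&(m[:,2]<36),'c')
E
```

```text
[552.77397736 157.22141117  49.54792392] [[  0.35503793 -72.47868399  49.54792392]]
c 3764 [[1.1, -75.1], [26.1, 40.2], 89.9] z [31.3 32.6 33.9]
```

>>> drive_tool --gripper '[0.3,0.3,0.3,0.3,1,1,1,1,1,1,1,1,1,1,1,1,1,1,1,1]' --pt "0.001 0.016 0" --pt "0 0.016 0" --pt "0 0 0" --pt "0 0 0" --pt "0 0 0" --pt "0 0 0" --pt "0 0 0" --pt "0 0 0" --pt "0 0 0" --pt "0 0 0" --pt "0 0 -0.004" --pt "0 0 -0.008" --pt "0 0 -0.008" --pt "0 0 -0.008" --pt "0 0 -0.008" --pt "0 0 -0.008" --pt "0 0 -0.008" --pt "0 0 -0.008" --pt "0 0 -0.005" --pt "0 0 0" --turn '[0,0,0,0,0,0,0,0,0,0,0,0,0,0,0,0,0,0,0,0]' --force 50

```text
time_s: 48.35
eef_pos: [568.9, 92.5, 20.4]
ee_rot: [-0.703, 0.704, 0.071, -0.069]
force: [-0.8, -2.6, 6.0]
grip_width: 0.447
```

```bash
python3 - <<'E'
from place import *
from chk import *
s,im,d=cap('wrist','w29'); P,u,v=cloud('wrist',d,s); m=w2m(P); print(s['eef_pos'],w2m(np.array([s['eef_pos']])),s['grip_width'],s['force'])
rectm(m,(m[:,1]<-57)&(m[:,1]>-210)&(abs(m[:,0])<30)&(m[:,2]>28)&(m[:,2]<36),'c')
tr=trays('t29'); x,y,w=tgt(tr['yellow'],-50,28); print(x,y,w)
p=s['eef_pos']
plan([(p[0],p[1],110,MY,30),(x,y,80,w,33)],1)
E
```

```text
[568.90796187  92.51214607  20.41443077] [[   3.38045664 -139.10031176   20.41443077]] 0.44700021024936587 [-0.79744018 -2.5631893   5.98533034]
c 23948 [[-0.4, -109.5], [59.8, 90.4], 1.2] z [30.8 32.6 34.2]
blue centre 438.3 -226.4 long-axis 84.5 size 237 117 z [ 0.3  4.6 14.5] 2829
yellow centre 603.8 -244.9 long-axis 89.3 size 244 121 z [ 0.   4.3 12.9] 3163
575.2477158790805 -294.551326500256 -90.68109130859375
19 {"gripper": [1, 1, 1, 1, 1, 1, 1, 1, 1, 1, 1, 1, 1, 1, 1, 1, 1, 1, 1], "offset": [[-0.0, -0.03, -0.0], [-0.0, -0.03, -0.0], [-0.0, -0.0295, -0.0], [-0.004, 0.002, -0.024], [-0.002, 0.002, -0.024], [0.001, 0.002, -0.024], [0.004, 0.001, -0.024], [0.006, 0.002, -0.024], [0.009, 0.002, -0.022], [0.011, 0.002, -0.022], [0.013, 0.002, -0.02], [0.016, 0.002, -0.018], [0.018, 0.002, -0.016], [0.019, 0.002, -0.015], [0.021, 0.001, -0.012], [0.022, 0.002, -0.01], [0.023, 0.002, -0.007], [0.024, 0.002, -0.005], [0.0241, 0.002, -0.0017]], "turn": [0.0, 0.0, 0.0, 6.4, 6.4, 6.3, 6.4, 6.4, 6.4, 6.4, 6.3, 6.4, 6.4, 6.4, 6.4, 6.3, 6.4, 6.4, 6.4]}
end [ 575.3 -294.5   80. ] -90.7
```

View pics/t29.png

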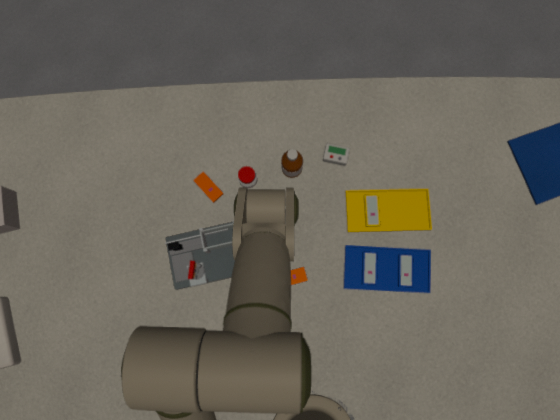

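View pics/w29.png

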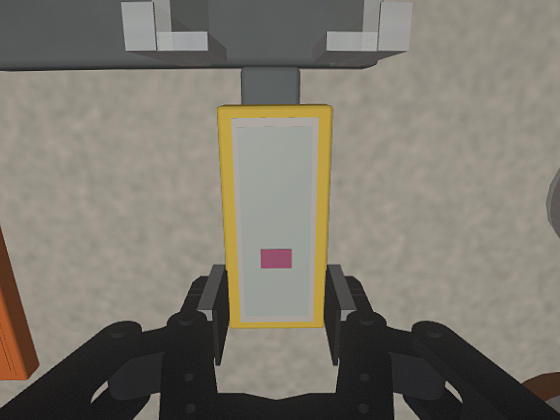

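The magazine is empty and the carrier is held level. The trays are where they were. I'll carry it over.

>>> drive_tool --gripper '[1,1,1,1,1,1,1,1,1,1,1,1,1,1,1,1,1,1,1,1]' --pt "0 -0.03 0" --pt "0 -0.03 0" --pt "0 -0.03 0" --pt "-0.004 0.002 -0.024" --pt "-0.002 0.002 -0.024" --pt "0.001 0.002 -0.024" --pt "0.004 0.001 -0.024" --pt "0.006 0.002 -0.024" --pt "0.009 0.002 -0.022" --pt "0.011 0.002 -0.022" --pt "0.013 0.002 -0.02" --pt "0.016 0.002 -0.018" --pt "0.018 0.002 -0.016" --pt "0.019 0.002 -0.015" --pt "0.021 0.001 -0.012" --pt "0.022 0.002 -0.01" --pt "0.023 0.002 -0.007" --pt "0.024 0.002 -0.005" --pt "0.024 0.002 -0.002" --pt "0 0 0" --turn '[0,0,0,6.4,6.4,6.3,6.4,6.4,6.4,6.4,6.3,6.4,6.4,6.4,6.4,6.3,6.4,6.4,6.4,0]'

```text
time_s: 50.12
eef_pos: [573.2, -297.9, 78.9]
ee_rot: [-0.494, 0.495, -0.505, 0.506]
force: [-0.3, -0.7, -1.2]
grip_width: 0.45
```

>>> drive_tool --gripper '[1,1,1]' --pt "0 0 0" --pt "0 0 0" --pt "0 0 0" --turn '[0,0,0]'

```text
time_s: 50.37
eef_pos: [574.1, -292.6, 79.3]
ee_rot: [0.497, -0.498, 0.503, -0.502]
force: [-0.6, -0.1, -0.7]
grip_width: 0.451
```

```bash
python3 - <<'E'
from place import *
from mag import rectm
s,im,d=cap('wrist','w30'); print(s['time_s'],s['eef_pos'],yawof(s),s['grip_width'],s['force'])
P,u,v=cloud('wrist',d,s); hsv=cv2.cvtColor(im,cv2.COLOR_RGB2HSV)
rectm(P,(hsv[v,u,0]>18)&(hsv[v,u,0]<34)&(hsv[v,u,1]>80)&(P[:,2]>70),'carrier')
E
```

```text
50.3667 [ 574.08264975 -292.64776794   79.27166484] -90.5717389502575 0.4511805678442749 [-0.61679281 -0.13189357 -0.71619332]
carrier 7214 [[601.1, -291.0], [62.5, 90.1], 90.0] z [88.6 90.3 91.7]
```

View pics/w30.png

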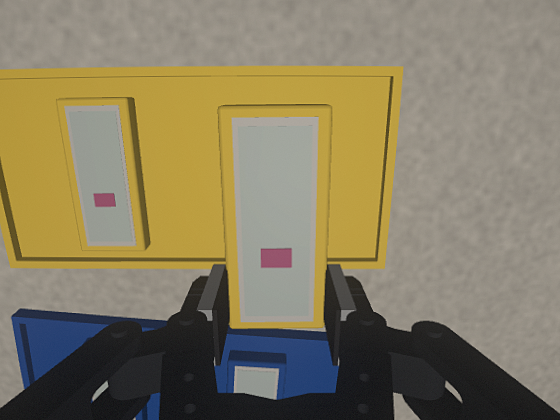

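>>> drive_tool --gripper '[1,1,1,1,1,1,1,1,1,0.4,0.4,0.4,0.4,0.4,0.4,0.4,0.4,0.4,0.4]' --pt "0 0.02 0.002" --pt "0 0.02 0" --pt "0 0.015 0" --pt "0 0.008 0" --pt "0 0.005 0" --pt "0 0.003 0" --pt "0 0.002 0" --pt "0 0.001 0" --pt "0 0 0" --pt "0 0 0" --pt "0 0 0" --pt "0 0 0" --pt "0 -0.01 0" --pt "0 -0.03 0" --pt "0 -0.035 0" --pt "0 -0.035 0" --pt "0 -0.025 0" --pt "0 0 0" --pt "0 0 0" --turn '[0,0,0,0,0,0,0,0,0,0,0,0,0,0,0,0,0,0,0]'

```text
time_s: 52.0
eef_pos: [576.5, -293.8, 142.2]
ee_rot: [-0.497, 0.497, -0.502, 0.504]
force: [0.3, -0.4, -1.1]
grip_width: 0.6
```

```bash
python3 - <<'E'
from place import *
s,im,d=cap('wrist','w31'); print(s['time_s'],s['eef_pos'],yawof(s))
plan([(447.4,296.8,165,82.4,38)],0.4)
E
```

```text
52.0 [ 576.50712808 -293.84469698  142.24673128] -90.67959649469597
27 {"gripper": [0.4, 0.4, 0.4, 0.4, 0.4, 0.4, 0.4, 0.4, 0.4, 0.4, 0.4, 0.4, 0.4, 0.4, 0.4, 0.4, 0.4, 0.4, 0.4, 0.4, 0.4, 0.4, 0.4, 0.4, 0.4, 0.4, 0.4], "offset": [[-0.022, -0.001, -0.005], [-0.022, -0.001, -0.003], [-0.022, -0.001, 0.0], [-0.023, -0.001, 0.003], [-0.021, -0.001, 0.005], [-0.022, -0.0, 0.007], [-0.02, -0.001, 0.01], [-0.019, -0.001, 0.011], [-0.017, -0.001, 0.014], [-0.016, -0.001, 0.016], [-0.014, -0.001, 0.018], [-0.012, -0.001, 0.018], [-0.01, -0.001, 0.021], [-0.008, -0.001, 0.021], [-0.005, -0.001, 0.021], [-0.002, -0.001, 0.023], [-0.001, -0.0, 0.022], [0.003, -0.001, 0.022], [0.005, -0.001, 0.022], [0.007, -0.001, 0.021], [0.009, -0.001, 0.021], [0.012, -0.001, 0.019], [0.014, -0.001, 0.017], [0.016, -0.001, 0.016], [0.017, -0.001, 0.014], [0.019, -0.001, 0.012], [0.0198, -0.0006, 0.0103]], "turn": [-6.4, -6.4, -6.4, -6.4, -6.5, -6.4, -6.4, -6.4, -6.4, -6.4, -6.4, -6.4, -6.4, -6.4, -6.5, -6.4, -6.4, -6.4, -6.4, -6.4, -6.4, -6.4, -6.4, -6.4, -6.5, -6.4, -6.4]}
end [447.4 296.7 165. ] 82.4
```

View pics/w31.png

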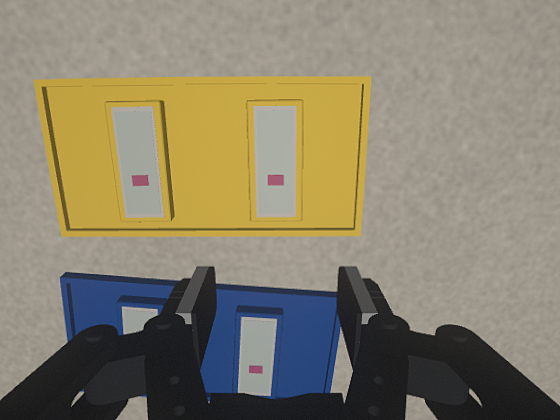

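Both yellow carriers lie flat. Next, the handle.

>>> drive_tool --gripper '[0.4,0.4,0.4,0.4,0.4,0.4,0.4,0.4,0.4,0.4,0.4,0.4,0.4,0.4,0.4,0.4,0.4,0.4]' --pt "-0.022 -0.001 -0.005" --pt "-0.022 -0.001 -0.003" --pt "-0.022 -0.001 0" --pt "-0.023 -0.001 0.003" --pt "-0.021 -0.001 0.005" --pt "-0.022 0 0.007" --pt "-0.02 -0.001 0.01" --pt "-0.019 -0.001 0.011" --pt "-0.017 -0.001 0.014" --pt "-0.016 -0.001 0.016" --pt "-0.014 -0.001 0.018" --pt "-0.012 -0.001 0.018" --pt "-0.01 -0.001 0.021" --pt "-0.008 -0.001 0.021" --pt "-0.005 -0.001 0.021" --pt "-0.002 -0.001 0.023" --pt "-0.001 0 0.022" --pt "0.003 -0.001 0.022" --turn '[-6.4,-6.4,-6.4,-6.4,-6.5,-6.4,-6.4,-6.4,-6.4,-6.4,-6.4,-6.4,-6.4,-6.4,-6.5,-6.4,-6.4,-6.4]'

```text
time_s: 53.55
eef_pos: [489.4, 100.9, 154.8]
ee_rot: [0.691, -0.69, -0.152, 0.154]
force: [0.6, -0.5, -0.5]
grip_width: 0.602
```

>>> drive_tool --gripper '[0.4,0.4,0.4,0.4,0.4,0.4,0.4,0.4,0.4,0.4,0.4,0.4]' --pt "0.005 -0.001 0.022" --pt "0.007 -0.001 0.021" --pt "0.009 -0.001 0.021" --pt "0.012 -0.001 0.019" --pt "0.014 -0.001 0.017" --pt "0.016 -0.001 0.016" --pt "0.017 -0.001 0.014" --pt "0.019 -0.001 0.012" --pt "0.02 -0.001 0.01" --pt "0 0 0" --pt "0 0 0" --pt "0 0 0" --turn '[-6.4,-6.4,-6.4,-6.4,-6.4,-6.4,-6.5,-6.4,-6.4,0,0,0]'

```text
time_s: 54.55
eef_pos: [447.6, 296.2, 164.2]
ee_rot: [0.533, -0.532, -0.465, 0.466]
force: [-0.2, -0.4, -0.2]
grip_width: 0.599
```

```bash
python3 - <<'E'
from place import *
from mag import rectm
s,im,d=cap('wrist','w32'); im=im.astype(int); print(s['time_s'],s['eef_pos'],yawof(s))
P,u,v=cloud('wrist',d,s); x,y,z=P.T; r,g,b=[im[v,u,i] for i in range(3)]
rectm(P,(abs(x-447)<45)&(abs(y-298)<45)&(r>110)&(g<60)&(z>105)&(z<130),'handle')
plan([(447.3,296.8,130,82.6,20),(447.3,296.8,90,82.6,14)],0.4)
E
```

```text
54.55 [447.62432578 296.21765643 164.19789914] 82.31890749286646
handle 1569 [[447.2, 296.8], [11.3, 46.9], 82.9] z [110.3 112.1 113.4]
5 {"gripper": [0.4, 0.4, 0.4, 0.4, 0.4], "offset": [[0.0, 0.017, 0.0], [0.0007, 0.0174, 0.0006], [0.0, 0.013, 0.0], [0.0, 0.014, 0.0], [0.0, 0.013, 0.0]], "turn": [-0.2, -0.1, -0.0, -0.0, -0.0]}
end [447.3 296.8  90. ] 82.6
```

View pics/w32.png

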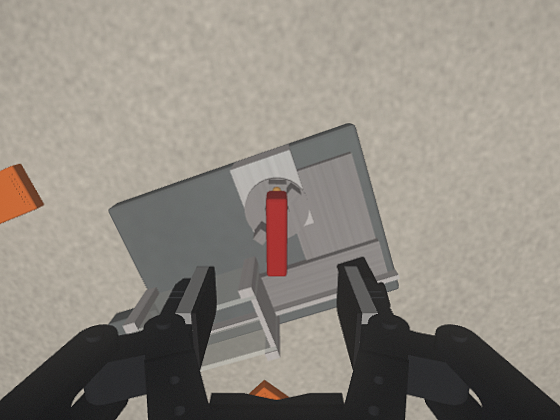

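>>> drive_tool --gripper '[0.4,0.4,0.4,0.4,0.4,0.4,1,1,1,1,1,1,1,1,1,1]' --pt "0 0.017 0" --pt "0.001 0.017 0" --pt "0 0.013 0" --pt "0 0.014 0" --pt "0 0.013 0" --pt "0 0 0" --pt "0 0 0" --pt "0 0 0" --pt "0 0 0" --pt "0 0 0" --pt "0 0 0" --pt "0 -0.002 0" --pt "0 -0.002 0" --pt "0 -0.002 0" --pt "0 0 0" --pt "0 0 0" --turn '[-0.2,-0.1,0,0,0,0,0,0,0,0,0,0,0,0,0,0]' --force 60

```text
time_s: 55.93
eef_pos: [448.2, 296.7, 96.6]
ee_rot: [-0.53, 0.531, 0.467, -0.468]
force: [3.0, -4.9, -9.0]
grip_width: 0.125
```

>>> drive_tool --gripper '[1,1,1,1,1,1,1,1,1,1,1,1,1,1]' --pt "0 0 0" --pt "0 0 0" --pt "0 0 0" --pt "0 0 0" --pt "0 0 0" --pt "0 0 0" --pt "0 0 0" --pt "0 0 0" --pt "0 0 0" --pt "0 0 0" --pt "0 0 0" --pt "0 0 0" --pt "0 0 0" --pt "0 0 0" --turn '[6,6,6,6,6,6,6,6,6,6,6,5.5,0,0]'

```text
time_s: 57.1
eef_pos: [449.0, 297.2, 96.9]
ee_rot: [-0.703, 0.704, 0.07, -0.068]
force: [6.4, -2.0, -9.1]
grip_width: 0.13
```

```bash
python3 - <<'E'
from h import *
s,im,d=cap('wrist','w33'); print(s['eef_pos'],yawof(s),s['force'],s['wrist_torque'],s['grip_width'])
E
```

```text
[448.95524081 297.17717696  96.90825487] 11.17688887636027 [ 6.44583864 -1.97734132 -9.12595739] [-0.51531109 -1.1493222  -0.04205405] 0.12962244427975203
```

View pics/w33.png

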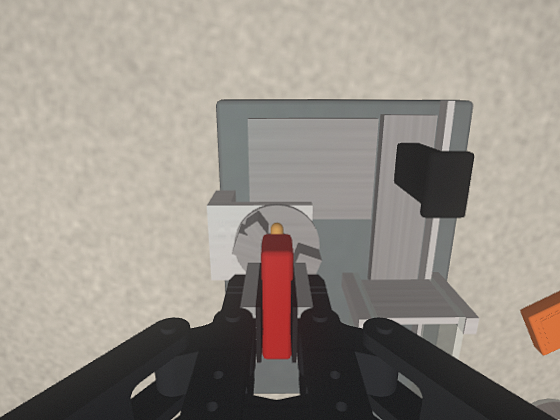

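>>> drive_tool --gripper '[1,1,1,1,1,1,1,1]' --pt "0 0.004 0" --pt "0 0.004 0" --pt "0 0.004 0" --pt "0 0.004 0" --pt "0 0.003 0" --pt "0 0 0" --pt "0 0 0" --pt "0 0 0" --turn '[0,0,0,0,0,0,0,0]'

```text
time_s: 57.82
eef_pos: [449.0, 297.2, 78.4]
ee_rot: [-0.703, 0.704, 0.07, -0.068]
force: [4.7, -4.7, -4.2]
grip_width: 0.122
```

>>> drive_tool --gripper '[0.6,0.6,0.6,0.6,0.6,0.6,0.6,0.6,0.6]' --pt "0 0 0" --pt "0 0 0" --pt "0 0 0" --pt "0 0 0" --pt "0 -0.015 0" --pt "0 -0.025 0" --pt "0 -0.03 0" --pt "0 0 0" --pt "0 0 0" --turn '[0,0,0,0,0,0,0,0,0]'

```text
time_s: 58.57
eef_pos: [448.5, 298.2, 149.3]
ee_rot: [0.704, -0.703, -0.07, 0.068]
force: [-0.7, 0.8, -0.9]
grip_width: 0.397
```

```bash
python3 - <<'E'
from place import *
from mag import rectm
s,im,d=cap('wrist','w34'); im=im.astype(int); print(s['time_s'],s['eef_pos'],yawof(s),s['force'])
P,u,v=cloud('wrist',d,s); x,y,z=P.T; r,g,b=[im[v,u,i] for i in range(3)]; m=w2m(P)
rectm(P,(abs(x-447)<45)&(abs(y-298)<45)&(r>110)&(g<60)&(z>88)&(z<130),'handle')
rectm(m,(abs(m[:,0])<18)&(m[:,2]>80)&(m[:,2]<88)&(m[:,1]>60)&(m[:,1]<145),'post')
E
```

```text
58.5667 [448.49828399 298.16748891 149.33175491] 11.22598983007723 [-0.68123303  0.84973444 -0.90629942]
handle 1422 [[447.8, 297.3], [11.1, 46.8], 10.9] z [96.6 98.2 99.5]
post 1832 [[-0.1, 125.3], [20.6, 29.6], 0.3] z [81.6 84.2 85.6]
```

View pics/w34.png

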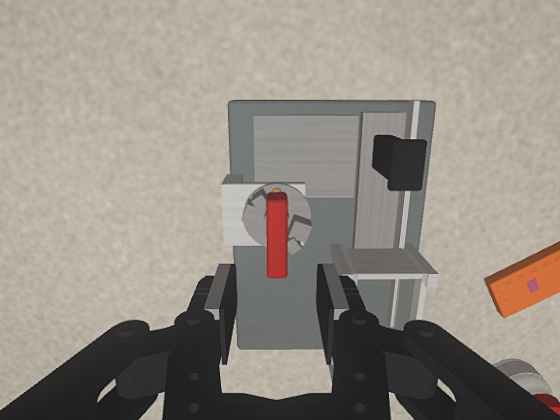

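The handle top is back at 98.2, its starting height, and its angle is 10.9°. The post is home. I'll back off and check the trays.

>>> drive_tool --gripper '[0.6,0.6,0.6,0.6,0.6,0.6]' --pt "0 -0.03 0" --pt "0 -0.03 0" --pt "0 -0.03 0" --pt "0 0 0" --pt "0 0 0" --pt "0 0 0" --turn '[0,0,0,0,0,0]'

```text
time_s: 59.12
eef_pos: [447.4, 297.6, 236.2]
ee_rot: [-0.703, 0.704, 0.068, -0.07]
force: [0.7, -0.0, 0.3]
grip_width: 0.4
```

```bash
python3 - <<'E'
from place import *
from mag import rectm
tr=trays('t35'); s,im,d=cap('top'); P,u,v=cloud('top',d)
for n in tr:
    cx,cy,t=tr[n]; a=np.radians(t-90); D=P[:,:2]-[cx,cy]; q=np.c_[np.cos(a)*D[:,0]+np.sin(a)*D[:,1],-np.sin(a)*D[:,0]+np.cos(a)*D[:,1],P[:,2]]
    for sg in (1,-1):
        k=(abs(q[:,0])<55)&(q[:,1]*sg>5)&(abs(q[:,1])<108)&(q[:,2]>13)&(q[:,2]<25)
        rectm(q,k,n+str(sg))
        A=np.c_[q[k][:,:2],np.ones(k.sum())]; print('slope',np.linalg.lstsq(A,q[k][:,2],rcond=None)[0][:2].round(3))
s=ctrl.sense(); print(s['time_s'],s['force'])
i=cv2.imread('pics/t35.png'); cv2.imwrite('pics/t35z.png',cv2.resize(i[120:320,150:450],None,fx=2.6,fy=2.6))
E
```

```text
blue centre 438.2 -226.3 long-axis 84.7 size 238 117 z [ 0.4  4.6 14.6] 2824
yellow centre 603.7 -244.7 long-axis 89.2 size 244 120 z [ 0.3  4.7 15.2] 2850
blue1 416 [[0.7, 52.1], [114.2, 45.4], 6.4] z [13.2 16.1 21. ]
slope [-0.001 -0.011]
blue-1 450 [[-1.5, -48.6], [87.8, 42.6], 2.8] z [13.3 16.4 20.6]
slope [-0.005 -0.001]
yellow1 410 [[0.1, 52.5], [89.7, 41.1], 0.0] z [13.3 16.1 20.9]
slope [0.003 0.007]
yellow-1 386 [[0.6, -49.9], [89.7, 39.0], 0.4] z [13.3 16.4 20.9]
slope [-0.001  0.02 ]
59.2167 [ 0.82981518 -0.06378373 -0.59263737]
```

View pics/t35z.png

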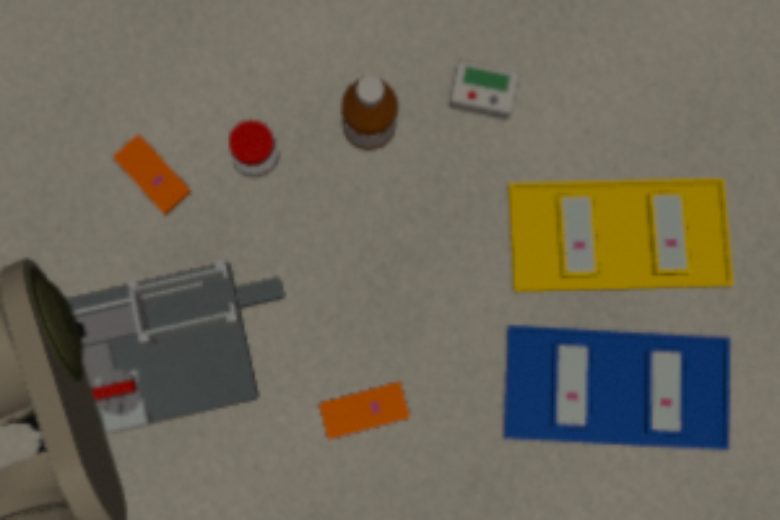

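The top view shows two carriers flat in each tray, the yellow ones at (577,235) and (669,233), the blue ones at (571,385) and (665,390). The chute is empty, and the bottle, jar and timer stand where they were. I'll hand the job in.

```bash
python3 -c "
from rig import ctrl
print(ctrl.finish_job())"
```

```text
the job is handed in; nothing more can be done
None
```

The job is done and handed in at about 59 s of the 210 s allowed. No verdict was reported.

**What I did:** I parked the plunger in its rest notch (lifted 13.9 mm, turned 71°) before moving anything else. The magazine held four carriers; bottom to top they were blue, yellow, blue, yellow. I fed each one out with the slide, pulled it through the outlet, and laid it in the tray of its own colour. Then, with the slide home, I turned the handle back and let the plunger drop.

**Last checks:**

| Item | Measured at the end |
|---|---|
| Carriers | two flat in each tray, tops at about 16 mm (4 mm floor plus 12 mm carrier), within 3 mm of the slots at y = ±50 mm and centred in x |
| Feed slide post | y = 125.3 mm (home is 125 mm) |
| Handle | top back at its starting 98.2 mm, about 1° from its starting angle |
| Chute | empty |
| Bottle, jar, timer | look unmoved in the final picture (not re-measured) |
| Gripper | clear of everything |

**Disagreements:**
- My first wrist measurement came out 6–7 mm off because the arm was still settling. I measured again before acting on it.
- In the final top view, one blue carrier's outline came out too long (114 mm by 45 mm). I put this down to tray rim pixels, because its height and slope read flat.
- I saw no tray knocked aside and no slackened grip.

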